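Load the electrode drying oven

ROBOT

A 7-joint arm with a two-finger parallel gripper is mounted at the origin on the work surface. World frame = base frame: x ahead of the robot, y to its left, z up, the work surface at z = 0. Lengths are in mm, angles in rad, forces in N, time in s.
With the tool pointing down it reaches from about 400 to 875 mm from the base axis. Payload 4.4 kg.
Tool frame: the origin (TCP) lies on the centre line of the jaws, within the pads' length; the fingertips stand 14 mm ahead of it and the grasp point (between the pads) lies 5 mm behind it (tips_ahead is the distance from the TCP to the fingertips, in mm); z points along the fingers, y is the line along which they close (so a half turn about z gives the same grasp; the last joint's range is limited). The gripper opens to 85 mm and grips with 20 to 120 N. Pads are 22 mm wide; open, the fingers measure 114 mm over their backs; the gripper's body (76 mm by 85 mm) begins 54 mm behind the grasp point. The pads swing forward as they close: fully open they stand 13 mm farther back than shut.
Start: joints at [1.091, 0.628, 0.038, 1.517, -0.027, 0.996, -0.02], TCP at [261.388, -595.142, 213.313] pointing down, gripper open.
Joint ranges: [-3.06, 3.06], [-0.37, 2.12], [-1.25, 1.32], [0.18, 2.47], [-1.1, 4.24], [0.23, 1.98], [-2.94, 2.94]. Speed limits (rad/s): [2.57, 2.57, 3.14, 3.14, 3.14, 3.14, 3.14].

INTERFACE

Orientations are given as [roll, pitch, yaw] about the fixed x, y, z axes, in that order (R = Rz(yaw) Ry(pitch) Rx(roll)).
In Python, from cell import * gives the robot as it stands.
- The arm moves only by the tool move_arm, never from a script. Its argument "rows" is text: rows parted by semicolons, each of 7 numbers parted by spaces: the shift along the tool's x, y, z scaled (see below), then the turn, a rotation vector about the tool's x, y, z scaled (see below), then the closure, from -1 (fully open) to 1 (shut). A call has 1 to 12 rows; each row is the pose to reach, as a shift and turn from the pose commanded when the call began, along the tool's axes at that moment; what a row does not reach only later rows make up. The controller multiplies each number of a shift by 0.3 m and each number of a turn by pi/2 rad. A row lasts 1/12 s, in which the tool goes at most 41.7 mm and 7.16 degrees, less where a joint would pass 70% of its speed; a pose out of reach is approached as far as the arm can. A call with a number of a shift or a turn outside -1 to 1 is refused whole. A call with a gripper value outside its range is refused whole. The fingers move at their own pace and stop on an object; the grip force is fixed at half the most. Time passes only in rows, so rows that repeat a pose let the fingers close. It gives the time, the measured TCP pose, the force, the opening and the grip force at its end, in the units of the state.
- read_state(): the state, without advancing time (a new reading comes with each control period).
- get_image(name): name is "side" or "top"; returns a dict with "img" (420x560x3 uint8, red, green, blue), "vfov" (degrees; the focal length in pixels is half the picture's height over the tangent of half this angle, whatever the lens; pixels are square), "cx", "cy" (the principal point, pixels), "extrinsics" (4x4, takes a point from camera to world coordinates). Camera axes: x right, y up, looking along -z (the intrinsics and any distortion apply to the point x, -y, -z); pixel columns grow to the right and rows downward; lengths in mm; the calibration is good to about 2 mm. A picture is of the moment at which its call begins. There is no depth.
- finish_job(): hands the job in; it is judged then, once.
The state is a dict: "clock": time; "qpos": joint angles; "qd": joint speeds; "tau": joint torques, N m; "eef_pos": TCP position; "tool_rot": TCP orientation; "force": force on the tool from outside, world axes, zero at the start; "torque": the same for the moment, N m; "width": finger opening in mm; "gripper_force": force on a finger pad.
Only numpy, scipy, OpenCV 4.12 (cv2) and the standard library are available. Lean on these libraries where they do the work, as an engineer would, in place of code of your own. Each camera call takes 0.05 s, during which the arm holds its last target. There are 200 camera calls.

TASK

Pull the front flap of the bench drying oven fully down, slide every electrode canister on the bench lengthwise into a bay of its own until it is fully home, flush with the oven's face, then push the flap up until it is shut. Leave the flange, the reducer, the hammer and the brush where they are.

Things in the scene. Friction and masses are not known exactly. Their poses are not given: they have to be found in the camera images.
- oven: Low grey bench drying oven fixed to the bench, 200 deep (x) x 236 wide (y) x 134 mm high, with four square bays side by side in its front face. Origin at the centre of its underside, x pointing from front to back, z up; the front face lies at x = -100 mm. Bay floors 80.5 mm, bay ceilings 122.5 mm above the bench.
- flap (a joint): Front flap of the oven, hinged along its lower edge: 0 = shut (upright, 6 mm in front of the face), grows as its top comes down towards the robot, 1.55 rad = fully down, level. Panel 212 mm wide, 10 mm thick, 87 mm high. Stiff hinge: it stays where it is left; moving it takes about 4 to 7 N at the knob.
- flap_hinge (a point): Middle of the flap's hinge line, 50 mm above the bench, 11 mm in front of the oven's face; the line runs along the oven's y.
- flap_knob (a point): Centre of the flap's black knob: a short round bar, 24 mm in diameter, 26 mm long along the oven's y with flat ends, on a thin neck (12 mm wide) in the plane of the panel, 125 mm from the hinge line, 38 mm beyond the panel's free edge. Pinched on its flat ends from above, it can turn between the fingers as the flap swings.
- bay0 (a point): Centre of the mouth of bay 0 in the oven's front face (101.5 mm above the bench), 1 of 4 counted from the oven's -y side; bays are 49 mm apart, walls 8 mm. A square horizontal hole 41 wide x 42 mm high, 162 mm deep along the oven's x: a canister slid fully home is flush with the face.
- bay1 (a point): Centre of the mouth of bay 1 in the oven's front face (101.5 mm above the bench), 2 of 4 counted from the oven's -y side; bays are 49 mm apart, walls 8 mm. A square horizontal hole 41 wide x 42 mm high, 162 mm deep along the oven's x: a canister slid fully home is flush with the face.
- bay2 (a point): Centre of the mouth of bay 2 in the oven's front face (101.5 mm above the bench), 3 of 4 counted from the oven's -y side; bays are 49 mm apart, walls 8 mm. A square horizontal hole 41 wide x 42 mm high, 162 mm deep along the oven's x: a canister slid fully home is flush with the face.
- bay3 (a point): Centre of the mouth of bay 3 in the oven's front face (101.5 mm above the bench), 4 of 4 counted from the oven's -y side; bays are 49 mm apart, walls 8 mm. A square horizontal hole 41 wide x 42 mm high, 162 mm deep along the oven's x: a canister slid fully home is flush with the face.
- canister0: Square-section aluminium electrode canister with flush dark end caps, 160 x 36 x 36 mm, about 0.3 kg, closed, both ends alike and all canisters alike. Origin at its centre, x along its length. May be absent.
- canister1: Square-section aluminium electrode canister with flush dark end caps, 160 x 36 x 36 mm, about 0.3 kg, closed, both ends alike and all canisters alike. Origin at its centre, x along its length. May be absent.
- canister2: Square-section aluminium electrode canister with flush dark end caps, 160 x 36 x 36 mm, about 0.3 kg, closed, both ends alike and all canisters alike. Origin at its centre, x along its length. May be absent.
- canister3: Square-section aluminium electrode canister with flush dark end caps, 160 x 36 x 36 mm, about 0.3 kg, closed, both ends alike and all canisters alike. Origin at its centre, x along its length. May be absent.
- flange: Bystander: heavy round steel flange, 150 mm across, 20 mm thick, lying flat; origin at the centre of its underside.
- reducer: Bystander: dark steel cone-shaped pipe reducer, 110 mm across at the foot, 90 mm tall, upright; origin at the centre of its underside.
- hammer: Bystander: hammer lying on the bench, handle towards its -x; origin under its middle.
- brush: Bystander: brush lying on the bench, handle towards its -x; origin under its middle.
Mind the look-alikes: they are no part of the job. What is shaped like the canister3 but orange is not meant.

How it is judged (in metres and radians):
On the way, in this order (a step that is already met when the one before it is completed fails the run):
1. the flap is pulled fully down (value of joint flap above 1.35 rad), for 0.2 s.
2. every canister is in a bay, with the flap still down (x of canister0 in the frame of oven between -0.06 and 0 m and y of canister0 in the frame of oven between -0.1 and 0.1 m and z of canister0 in the frame of oven between 0.09 and 0.11 m and angle between the x axis of each of canister0, canister1, canister2, canister3 and the x axis of oven, either way round below 0.08 rad and x of canister1 in the frame of oven between -0.06 and 0 m and y of canister1 in the frame of oven between -0.1 and 0.1 m and z of canister1 in the frame of oven between 0.09 and 0.11 m and x of canister2 in the frame of oven between -0.06 and 0 m and y of canister2 in the frame of oven between -0.1 and 0.1 m and z of canister2 in the frame of oven between 0.09 and 0.11 m and x of canister3 in the frame of oven between -0.06 and 0 m and y of canister3 in the frame of oven between -0.1 and 0.1 m and z of canister3 in the frame of oven between 0.09 and 0.11 m and value of joint flap above 0.5 rad), for 0.2 s.
At the end, for the whole second after the job is handed in: Every canister present lies lengthwise in a bay, at rest, standing out of the oven's face by no more than 7 mm, and the flap is shut to within 0.06 rad (value of joint flap below 0.06 rad and velocity of joint flap below 0.05 rad/s and x of canister0 in the frame of oven between -0.027 and 0 m and y of canister0 in the frame of oven between -0.1 and 0.1 m and z of canister0 in the frame of oven between 0.09 and 0.11 m and angle between the x axis of each of canister0, canister1, canister2, canister3 and the x axis of oven, either way round below 0.08 rad and linear speed of each of canister0, canister1, canister2, canister3 below 0.02 m/s and x of canister1 in the frame of oven between -0.027 and 0 m and y of canister1 in the frame of oven between -0.1 and 0.1 m and z of canister1 in the frame of oven between 0.09 and 0.11 m and x of canister2 in the frame of oven between -0.027 and 0 m and y of canister2 in the frame of oven between -0.1 and 0.1 m and z of canister2 in the frame of oven between 0.09 and 0.11 m and x of canister3 in the frame of oven between -0.027 and 0 m and y of canister3 in the frame of oven between -0.1 and 0.1 m and z of canister3 in the frame of oven between 0.09 and 0.11 m); the robot touches nothing.
It fails at once if the flange, reducer, hammer or brush is moved more than 30 mm (distance of any of flange, reducer, hammer, brush from where it was at the start of the episode above 0.03 m).
Of canister0, canister1, canister2, canister3 only 2 to 4 are there at a start; the rules pass over those that are not, and their reading is None.
At some moment in a run one of canister0, canister1, canister2, canister3 may be knocked a few centimetres aside while the robot is not near it.
Once in a run the grip may slacken for a moment while it holds something.
It also fails if it takes over 210 s, if anything falls off the work surface, if the arm or the gripper's body presses on something with over 40 N, if the wrist force passes 120 N, or if a joint passes its speed limit or range.

## Working session

There is one attempt and no reset: what is moved stays moved. The work goes in short steps, Python scripts to look and compute and a tool call to move; the robot and the scene stay as the last step left them, time stands still between calls to the robot, and variables do not carry over. Pictures are saved under pics/ and viewed, at most 14 in all, crops included, and the job is handed in when it is done.

Besides the shell and the picture viewer there is one more tool, called after ">>>" by a JSON object that holds its "name" and its "arguments". move_arm: Moves the arm, as the interface text tells. Its arguments: {"type":"object","properties":{"rows":{"type":"string"}},"required":["rows"]}

```bash
mkdir -p pics; ls; python3 - <<'E'
from cell import *
import cv2,numpy as np
for n in("top","side"):
    d=get_image(n);cv2.imwrite(f"pics/{n}0.png",d["img"][:,:,::-1]);print(n,d["vfov"],d["cx"],d["cy"],[k for k in d]);print(np.round(d["extrinsics"],3).tolist())
    if "distortion" in d:print(d["distortion"])
s=read_state();print({k:np.round(v,3).tolist() for k,v in s.items()})
E
```

```text
pics
top 50.41003912401189 279.9484489886801 219.52171879594053 ['img', 'vfov', 'cx', 'cy', 'extrinsics']
[[-0.024, 0.987, -0.161, 206.089], [-1.0, -0.024, 0.001, -1.866], [-0.003, 0.161, 0.987, 1830.294], [0.0, 0.0, 0.0, 1.0]]
side 46.49649876332659 286.5641731733383 215.2609674242956 ['img', 'vfov', 'cx', 'cy', 'extrinsics']
[[0.871, 0.376, -0.316, -71.084], [-0.491, 0.665, -0.563, -1023.815], [-0.001, 0.646, 0.764, 1535.169], [0.0, 0.0, 0.0, 1.0]]
{'clock': 0.1, 'qpos': [1.091, 0.629, 0.038, 1.518, -0.027, 0.996, -0.02], 'qd': [0.0, -0.001, 0.0, -0.002, -0.0, -0.0, 0.0], 'tau': [0.003, -56.452, 1.231, -19.397, 0.011, 0.005, -0.0], 'eef_pos': [261.151, -594.564, 212.476], 'tool_rot': [-3.14, 0.0, 0.414], 'force': [-0.16, -0.511, -0.473], 'torque': [-0.012, 0.016, -0.044], 'gripper_force': 0.0, 'width': 85.596}
```

View pics/top0.png

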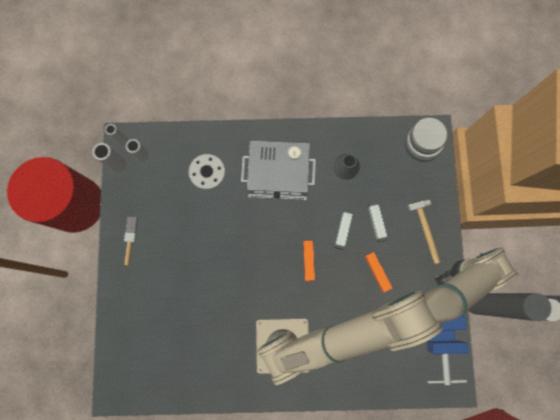

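View pics/side0.png

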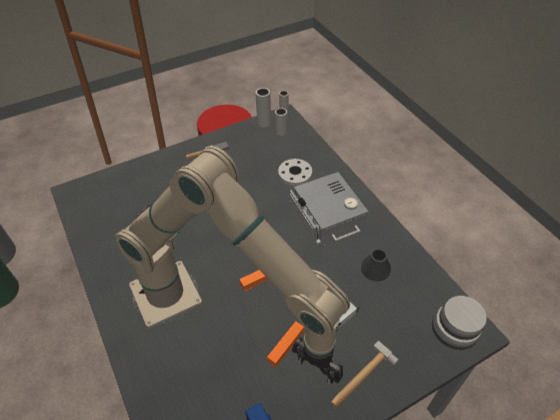

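Top view: two pale bars, at (343,230) and (378,222), fit the canisters. The orange bars at (309,260) and (378,271) are look-alikes, so I leave them. The oven is at (279,167), with the knob at about (277,195). I'll confirm this in an enlarged crop and check the lens model.

```bash
cat > h.py <<'E'
from cell import *
import cv2,numpy as np
from scipy.spatial.transform import Rotation as R
def cam(n):
    d=get_image(n);f=d["img"].shape[0]/2/np.tan(np.radians(d["vfov"])/2)
    d["K"]=np.array([[f,0,d["cx"]],[0,f,d["cy"]],[0,0,1.]]);d["E"]=np.array(d["extrinsics"]);return d
def proj(d,P):
    P=np.atleast_2d(P).astype(float);c=(P-d["E"][:3,3])@d["E"][:3,:3]*[1,-1,-1];u=c@d["K"].T;return u[:,:2]/u[:,2:]
def onplane(d,uv,z):
    uv=np.atleast_2d(uv).astype(float);r=np.c_[uv,np.ones(len(uv))]@np.linalg.inv(d["K"]).T*[1,-1,-1]@d["E"][:3,:3].T
    o=d["E"][:3,3];return o+r*((z-o[2])/r[:,2])[:,None]
def topmask(d,kind):
    h=cv2.cvtColor(d["img"],cv2.COLOR_RGB2HSV)
    return cv2.inRange(h,(0,0,140),(179,70,255)) if kind=="pale" else cv2.inRange(h,(3,150,120),(20,255,255))
def bars(d,kind,z=36):
    cs,_=cv2.findContours(topmask(d,kind),cv2.RETR_EXTERNAL,cv2.CHAIN_APPROX_NONE);out=[]
    for c in cs:
        if not 100<cv2.contourArea(c)<700: continue
        P=onplane(d,c[:,0,:],z)[:,:2].astype(np.float32);(x,y),(w,l),a=cv2.minAreaRect(P)
        if w>l:w,l,a=l,w,a+90
        a=(a+90+90)%180-90   # direction of the long side
        out.append((c[:,0].mean(0).round(0).tolist(),round(x,1),round(y,1),round(l),round(w),round(a,1)))
    return out
def crop(d,x0,y0,x1,y1,s,f):
    cv2.imwrite(f,cv2.resize(d["img"][y0:y1,x0:x1,::-1],None,fx=s,fy=s,interpolation=cv2.INTER_CUBIC))
E
python3 - <<'E'
from h import *
for n in("top","side"):
    d=cam(n);print(n,proj(d,[[0,0,0],read_state()["eef_pos"]]).round(1).tolist())
    for k in("pale","orange"):print(k,bars(d,k))
    if n=="top":crop(d,232,125,432,275,4,"pics/c1.png")
E
```

```text
top [[282.2, 344.6], [445.7, 272.5]]
pale [([406.0, 415.0], -264.5, -465.3, 87, 32, 88.7), ([446.0, 375.0], -127.9, -616.2, 129, 122, 33.5), ([442.0, 305.0], 142.5, -629.6, 102, 97, 23.1), ([344.0, 229.0], 453.9, -260.8, 137, 40, -16.0), ([378.0, 221.0], 482.0, -399.9, 137, 42, 11.7), ([100.0, 151.0], 809.4, 742.3, 76, 74, 88.6)]
orange [([378.0, 272.0], 277.5, -390.0, 160, 42, 23.7), ([309.0, 260.0], 329.2, -114.3, 157, 38, 0.5)]
side [[165.5, 293.6], [315.6, 375.1]]
pale [([386.0, 352.0], 544.7, -582.6, 82, 24, -75.5), ([29.0, 237.0], -383.5, 477.9, 239, 95, 63.3), ([351.0, 202.0], 813.6, 14.2, 55, 55, 60.5), ([232.0, 194.0], 411.7, 325.3, 201, 104, 89.4), ([295.0, 170.0], 705.7, 287.7, 144, 142, -29.5), ([198.0, 168.0], 366.2, 516.9, 161, 123, 24.6), ([344.0, 153.0], 958.3, 267.0, 110, 60, 87.9), ([177.0, 135.0], 350.3, 754.4, 127, 112, -14.2), ([82.0, 118.0], -21.2, 1104.5, 134, 100, 85.8), ([250.0, 70.0], 891.3, 1065.4, 205, 167, -73.9)]
orange [([286.0, 342.0], 278.5, -395.1, 166, 44, 24.3), ([252.0, 280.0], 292.4, -122.7, 93, 54, 2.0)]
```

View pics/c1.png

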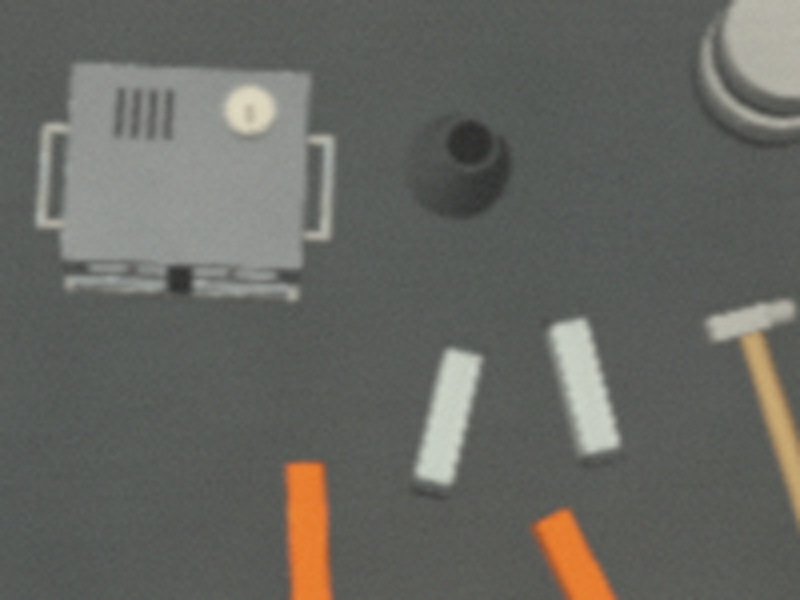

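The crop shows two pale aluminium bars with dark end caps at crop (448,420) and (585,390); these are the canisters. The plain orange bars at the bottom are not. The flap is up, with its black knob at crop (180,280). Next I measure the oven and knob.

```bash
python3 - <<'E'
from h import *
t=cam("top");s=cam("side")
g=cv2.cvtColor(t["img"],cv2.COLOR_RGB2GRAY)
m=cv2.inRange(g,115,255)  # inspect levels
print(g[165,240:320:4],g[150:205,262])
h=cv2.GaussianBlur(g,(3,3),0).astype(float)
# subpixel edges: largest gradient along lines across each side
def edge(p,q,n=40):
    L=[p+(q-p)*k for k in np.linspace(0,1,n)];L=np.float32(L)
    v=cv2.remap(h.astype(np.float32),L[:,0].copy(),L[:,1].copy(),cv2.INTER_LINEAR).ravel();d=abs(np.gradient(v));i=d.argmax()
    w=d[max(0,i-3):i+4];return (L[max(0,i-3):i+4]*w[:,None]).sum(0)/w.sum()
c=np.array([[73,64],[310,73],[303,266],[62,259]])/4+[231.6,124.6]
W=[]
for i in range(4):
    a,b=c[i],c[(i+1)%4];nn=np.array([-(b-a)[1],(b-a)[0]])/np.linalg.norm(b-a)
    E=np.array([edge(a+(b-a)*k-3.5*nn,a+(b-a)*k+3.5*nn) for k in np.linspace(.12,.88,15)])
    P=onplane(t,E,134)[:,:2];f=cv2.fitLine(P.astype(np.float32),cv2.DIST_HUBER,0,.01,.01).ravel();W.append(f)
    print(i,P.mean(0).round(1),np.degrees(np.arctan2(f[1],f[0])).round(2))
X=[]
for i in range(4):
    f,k=W[i-1],W[i];u=np.linalg.solve(np.c_[f[:2],-k[:2]],k[2:]-f[2:]);X.append(f[2:]+u[0]*f[:2])
X=np.array(X);print(X.round(1).tolist(),X.mean(0),[np.linalg.norm(X[i]-X[i-1]).round(1) for i in range(4)])
for d,b,nm in((t,(265,185,290,205),"t"),(s,(285,185,325,215),"s")):
    q=cv2.cvtColor(d["img"],cv2.COLOR_RGB2GRAY)[b[1]:b[3],b[0]:b[2]];k=q<60
    n,l,st,ce=cv2.connectedComponentsWithStats(k.astype(np.uint8));print(nm,[(st[i,4],(ce[i]+b[:2]).round(1).tolist(),st[i,:4].tolist()) for i in range(1,n) if st[i,4]>5])
crop(s,270,170,390,260,6,"pics/c2.png")
E
```

```text
[ 94 132 125 147 148 147 146 148 150 149 149 149 147 148 151 147 150 124
 116 100] [101 100 105 108 109 107 111 116 125 136 145 148 143 149 147 147 149 147
 150 149 152 149 150 150 149 149 147 150 146 149 148 148 148 150 148 147
 150 150 150 141 122 131 134 111 127 139 132 132 106  91  91  89  90  94
  93]
0 [795.4  -8.9] 85.89
1 [ 688.  -126.3] 2.78
2 [597.1   4.7] 85.94
3 [702.8 119. ] -4.47
[[803.7999877929688, 110.5], [787.0999755859375, -122.19999694824219], [588.0, -131.8000030517578], [606.2999877929688, 125.9000015258789]] [696.2901     -4.4066715] [np.float32(198.1), np.float32(233.2), np.float32(199.3), np.float32(258.4)]
t [(np.int32(19), [276.6, 194.9], [10, 8, 4, 5])]
s [(np.int32(42), [301.5, 201.7], [13, 13, 8, 8])]
```

View pics/c2.png

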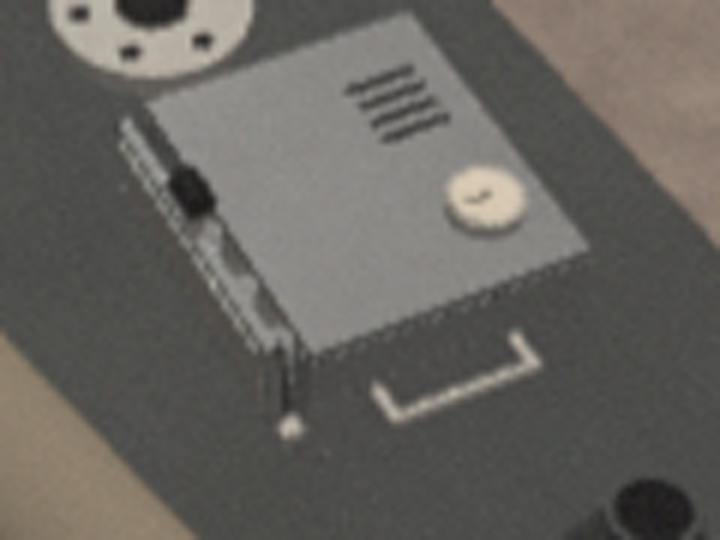

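```bash
cat >> h.py <<'E'
def tri(obs):
    A=[];b=[]
    for d,uv in obs:
        o=d["E"][:3,3];r=onplane(d,uv,0)[0]-o;r/=np.linalg.norm(r);M=np.eye(3)-np.outer(r,r);A.append(M);b.append(M@o)
    x=np.linalg.lstsq(np.vstack(A),np.hstack(b),rcond=None)[0]
    return x.round(1),[(proj(d,x)[0]-uv).round(1).tolist() for d,uv in obs]
OC=np.array([696.5,1.3]);OY=-0.072
def ov(x,y,oc=OC,oy=OY):  # oven frame -> world xy
    c,s=np.cos(oy),np.sin(oy);return oc+[c*x-s*y,s*x+c*y]
def go(xyz,yaw,start=None):
    "row numbers from the start (measured pose by default) to TCP xyz, tool down with the yaw; returns the new start"
    if start is None:
        s=read_state();start=(np.array(s["eef_pos"]),R.from_euler("xyz",s["tool_rot"]))
    p,r=start;q=R.from_euler("xyz",[np.pi,0,yaw]);xyz=np.array(xyz,float)
    print("row",(r.inv().apply(xyz-p)/300).round(4).tolist(),((r.inv()*q).as_rotvec()/(np.pi/2)).round(4).tolist(),"rows>=",max(np.linalg.norm(xyz-p)/41.7,np.degrees((r.inv()*q).magnitude())/7.16).round(1))
    return xyz,q
def st():
    s=read_state();print({k:np.round(s[k],2).tolist() for k in("clock","eef_pos","tool_rot","force","width","gripper_force")})
E
python3 - <<'E'
from h import *
t=cam("top");s=cam("side")
print(tri([(t,[276.6,194.9]),(s,[301.5,201.7])]),ov(-111,0))
a=go([440,-300,320],-0.072);go([*ov(-111,0),260],OY,a)
E
```

```text
(array([570.6,   7. , 178. ]), [[0.1, -0.2], [-0.2, 0.1]]) [585.78758773   9.2850967 ]
row [0.9407, -0.6612, -0.3559] [-0.0002, 0.0, 0.3092] rows>= 8.7
row [0.4105, -1.0632, 0.2] [0.0, 0.0, 0.0] rows>= 8.3
```

>>> {"name": "move_arm", "arguments": {"rows": "0.94 -0.66 -0.356 0 0 0.309 -1;0.94 -0.66 -0.356 0 0 0.309 -1;0.94 -0.66 -0.356 0 0 0.309 -1;0.94 -0.66 -0.356 0 0 0.309 -1;0.94 -0.66 -0.356 0 0 0.309 -1;0.94 -0.66 -0.356 0 0 0.309 -1;0.94 -0.66 -0.356 0 0 0.309 -1;0.94 -0.66 -0.356 0 0 0.309 -1;0.94 -0.66 -0.356 0 0 0.309 -1;0.94 -0.66 -0.356 0 0 0.309 -1;0.94 -0.66 -0.356 0 0 0.309 -1"}}

```text
clock: 1.32
eef_pos: [441.3, -299.0, 320.8]
tool_rot: [3.141, -0.001, -0.067]
force: [0.1, -1.2, -0.6]
width: 85.6
gripper_force: 0.0
```

```bash
python3 - <<'E'
from h import *
st()
go([571,8,260],OY)
E
```

```text
{'clock': 1.32, 'eef_pos': [441.27, -298.99, 320.76], 'tool_rot': [3.14, -0.0, -0.07], 'force': [0.09, -1.21, -0.6], 'width': 85.55, 'gripper_force': 0.0}
row [0.3624, -1.0502, 0.2027] [0.0002, -0.0009, 0.003] rows>= 8.1
```

>>> {"name": "move_arm", "arguments": {"rows": "0.345 -1 0.2 0 0 -0.003 -1;0.345 -1 0.2 0 0 -0.003 -1;0.345 -1 0.2 0 0 -0.003 -1;0.345 -1 0.2 0 0 -0.003 -1;0.345 -1 0.2 0 0 -0.003 -1;0.345 -1 0.2 0 0 -0.003 -1;0.345 -1 0.2 0 0 -0.003 -1;0.345 -1 0.2 0 0 -0.003 -1;0.345 -1 0.2 0 0 -0.003 -1;0.345 -1 0.2 0 0 -0.003 -1"}}

```text
clock: 2.15
eef_pos: [564.5, -8.4, 258.9]
tool_rot: [3.141, 0.002, -0.065]
force: [-0.7, -1.1, -0.1]
width: 85.6
gripper_force: 0.0
```

```bash
python3 - <<'E'
from h import *
st()
go([571,8,172],OY)
t=cam("top");print(bars(t,"pale"));cv2.imwrite("pics/t1.png",cv2.resize(t["img"][100:,80:,::-1],(720,480)))
E
```

```text
{'clock': 2.15, 'eef_pos': [564.51, -8.42, 258.94], 'tool_rot': [3.14, 0.0, -0.07], 'force': [-0.65, -1.14, -0.14], 'width': 85.55, 'gripper_force': 0.0}
row [0.0186, -0.0562, 0.2897] [0.0005, 0.0013, 0.0044] rows>= 2.1
[([446.0, 375.0], -127.9, -616.2, 129, 122, 33.5), ([301.0, 351.0], -12.9, -82.3, 221, 87, -19.6), ([344.0, 229.0], 454.4, -260.8, 138, 40, -15.6), ([378.0, 221.0], 482.0, -399.7, 137, 43, 11.7), ([100.0, 151.0], 809.4, 742.2, 77, 74, 88.6)]
```

View pics/t1.png

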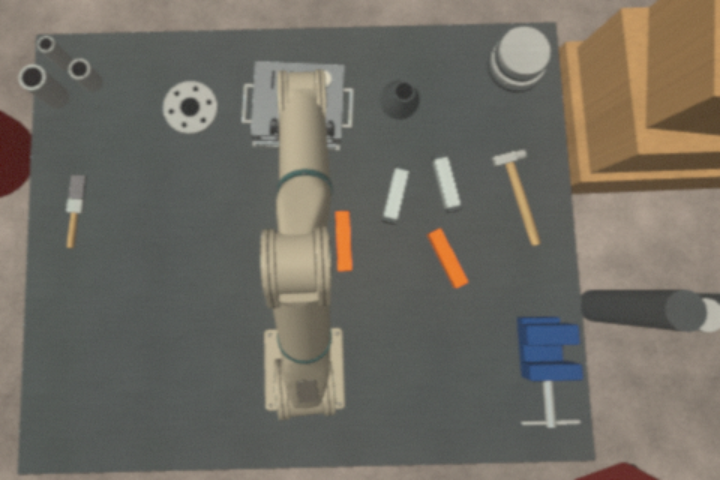

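No more canisters were hidden under the arm, so there are two, at top-view (344,229) and (378,221). The blue thing is a vise. I go down on the knob and pinch it.

>>> {"name": "move_arm", "arguments": {"rows": "0.018 -0.056 0 0 0 0.004 -1;0.018 -0.056 0.05 0 0 0.004 -1;0.018 -0.056 0.29 0 0 0.004 -1;0.018 -0.056 0.29 0 0 0.004 -1;0.018 -0.056 0.29 0 0 0.004 -1;0.018 -0.056 0.29 0 0 0.004 -1"}}

```text
clock: 2.7
eef_pos: [570.0, 5.0, 172.6]
tool_rot: [3.14, 0.003, -0.077]
force: [1.1, -0.1, 1.2]
width: 85.4
gripper_force: 0.0
```

```bash
python3 - <<'E'
from h import *
st()
for n,b in(("top",(240,160,320,220)),("side",(260,160,340,220))):
    crop(cam(n),*b,5,f"pics/k{n}.png")
a=cv2.hconcat([cv2.imread("pics/ktop.png"),cv2.imread("pics/kside.png")]);cv2.imwrite("pics/k.png",a)
E
```

```text
{'clock': 2.7, 'eef_pos': [570.04, 4.96, 172.58], 'tool_rot': [3.14, 0.0, -0.08], 'force': [1.12, -0.07, 1.21], 'width': 85.42, 'gripper_force': 0.0}
```

View pics/k.png

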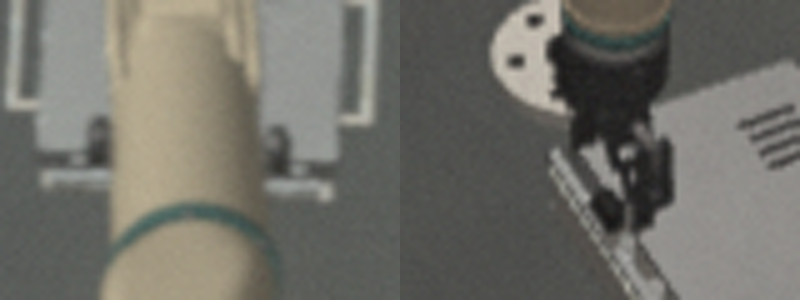

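>>> {"name": "move_arm", "arguments": {"rows": "0 0 0 0 0 0 1;0 0 0 0 0 0 1;0 0 0 0 0 0 1;0 0 0 0 0 0 1;0 0 0 0 0 0 1;0 0 0 0 0 0 1;0 0 0 0 0 0 1;0 0 0 0 0 0 1"}}

```text
clock: 3.47
eef_pos: [571.2, 7.8, 173.1]
tool_rot: [-3.142, 0.0, -0.073]
force: [-0.8, 0.1, -0.6]
width: -0.1
gripper_force: 0.0
```

```bash
python3 - <<'E'
from h import *
st();s=read_state();d=cam("side");print(proj(d,s["eef_pos"]),proj(d,np.array(s["eef_pos"])+[0,0,5]))
E
```

```text
{'clock': 3.47, 'eef_pos': [571.17, 7.83, 173.1], 'tool_rot': [-3.14, 0.0, -0.07], 'force': [-0.77, 0.05, -0.6], 'width': -0.13, 'gripper_force': 0.0}
[[301.23965891 202.43533781]] [[301.26863916 201.54148368]]
```

```bash
python3 - <<'E'
from h import *
crop(cam("side"),270,150,370,225,8,"pics/k2.png")
E
```

```text
(no output)
```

View pics/k2.png

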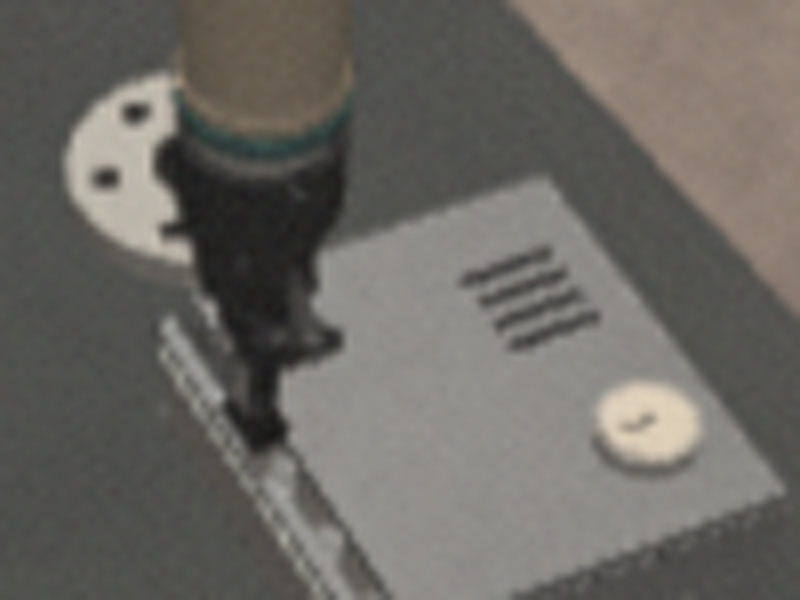

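```bash
python3 - <<'E'
from h import *
t=cam("top");s=cam("side")
for th in(0,.1,.2,.3):
    P=np.array([*ov(-111-125*np.sin(th),0),50+125*np.cos(th)]);print(th,P.round(1),proj(t,P).round(1),proj(s,P).round(1))
    for y in(-106,106):
        P=np.array([*ov(-116-87*np.sin(th),y),50+87*np.cos(th)]);print("   ",proj(t,P).round(1),proj(s,P).round(1))
# known points for a lens check: oven top corners
print("corners",proj(t,[[*ov(x,y),134] for x in(-100,100) for y in(-118,118)]).round(1).tolist(),proj(s,[[*ov(x,y),134] for x in(-100,100) for y in(-118,118)]).round(1).tolist())
P=[523.8,-117.6]
d=t
q=cv2.hconcat([cv2.resize(t["img"][150:230,220:340,::-1],None,fx=3,fy=3),cv2.resize(s["img"][150:230,270:390,::-1],None,fx=3,fy=3)]);cv2.imwrite("pics/k3.png",q)
E
```

```text
0 [585.8   9.3 175. ] [[276.  190.9]] [[304.4 200.4]]
    [[303.3 195.6]] [[315.9 227.2]]
    [[248.8 193.1]] [[290.9 189.1]]
0.1 [573.3  10.2 174.4] [[275.8 194.2]] [[301.4 201.6]]
    [[303.2 197.8]] [[313.8 228.1]]
    [[248.7 195.3]] [[288.9 189.9]]
0.2 [561.   11.1 172.5] [[275.7 197.5]] [[298.4 203. ]]
    [[303.1 200.1]] [[311.7 229.1]]
    [[248.5 197.6]] [[286.9 190.8]]
0.3 [548.9  11.9 169.4] [[275.5 200.7]] [[295.5 204.6]]
    [[303.  202.3]] [[309.6 230.2]]
    [[248.5 199.8]] [[285.  191.9]]
corners [[306.5, 191.9], [246.0, 189.1], [308.5, 142.7], [249.0, 140.0]] [[321.2, 228.6], [293.2, 186.4], [368.0, 210.9], [337.6, 171.1]]
```

View pics/k3.png

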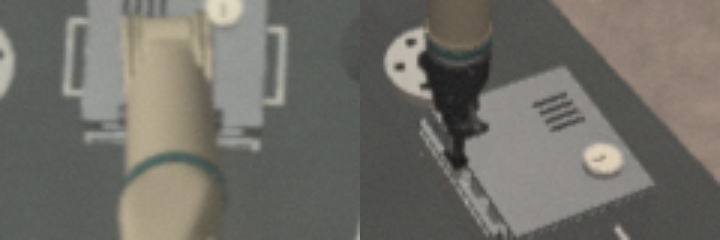

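>>> {"name": "move_arm", "arguments": {"rows": "0 0 -0.3 0 0 0 -1;0 0 -0.3 0 0 0 -1;0 0 -0.3 0 0 0 -1;-0.2 0.5 -0.3 0 0 0 -1;-0.2 0.5 -0.3 0 0 0 -1;-0.2 0.5 -0.3 0 0 0 -1;-0.2 0.5 -0.3 0 0 0 -1;-0.2 0.5 -0.3 0 0 0 -1;-0.2 0.5 -0.3 0 0 0 -1"}}

```text
clock: 4.42
eef_pos: [499.4, -140.0, 263.4]
tool_rot: [3.141, -0.0, -0.079]
force: [0.7, 1.2, 1.1]
width: 85.3
gripper_force: 0.0
```

```bash
python3 - <<'E'
from h import *
st()
t=cam("top");s=cam("side");O=[]
for d,b,nm in((t,(255,180,300,210),"t"),(s,(280,180,325,220),"s")):
    q=cv2.cvtColor(d["img"],cv2.COLOR_RGB2GRAY)[b[1]:b[3],b[0]:b[2]];k=q<60
    n,l,S,ce=cv2.connectedComponentsWithStats(k.astype(np.uint8));r=[(S[i,4],(ce[i]+b[:2]).round(1).tolist(),S[i,:4].tolist()) for i in range(1,n) if S[i,4]>8];print(nm,r)
q=cv2.hconcat([cv2.resize(t["img"][175:210,245:315,::-1],None,fx=5.5,fy=5.5,interpolation=2),cv2.resize(s["img"][185:220,275:345,::-1],None,fx=5.5,fy=5.5,interpolation=2)]);cv2.imwrite("pics/k4.png",q)
E
```

```text
{'clock': 4.42, 'eef_pos': [499.39, -140.03, 263.39], 'tool_rot': [3.14, -0.0, -0.08], 'force': [0.67, 1.22, 1.07], 'width': 85.28, 'gripper_force': 0.0}
t [(np.int32(16), [276.5, 194.8], [20, 13, 4, 5])]
s [(np.int32(539), [307.4, 198.8], [13, 0, 27, 40]), (np.int32(12), [305.5, 184.6], [20, 3, 12, 3])]
```

View pics/k4.png

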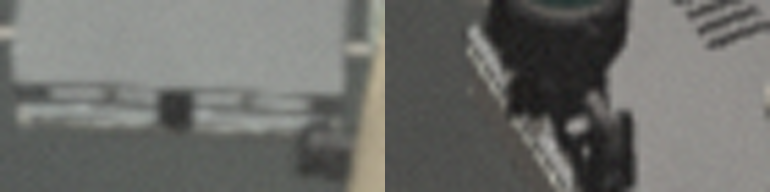

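The knob has not moved: top (276.5,194.8), as before. The fingers closed on nothing, so I check the tool frame against the pictures.

```bash
python3 - <<'E'
from h import *
s=read_state();p=np.array(s["eef_pos"]);r=R.from_euler("xyz",s["tool_rot"]);out=[]
for n in("top","side"):
    d=cam(n);P=p+r.apply([[0,0,0],[0,43,1],[0,-43,1]]);u=proj(d,P);print(n,u.round(1).tolist())
    im=d["img"][:,:,::-1].copy();c=u[0].astype(int);a,b=c[0]-30,c[1]-25
    im=cv2.resize(im[b:b+50,a:a+60],None,fx=6.5,fy=6.5,interpolation=2)
    for q,col in zip(u,[(0,0,255),(0,255,0),(255,255,0)]):cv2.circle(im,tuple(int(v) for v in (q-[a,b]+.5)*6.5),4,col,1)
    out.append(im)
cv2.imwrite("pics/k5.png",cv2.hconcat(out))
E
```

```text
top [[317.0, 207.6], [329.1, 208.2], [305.0, 207.1]]
side [[305.6, 220.1], [311.4, 229.3], [300.0, 211.6]]
```

View pics/k5.png

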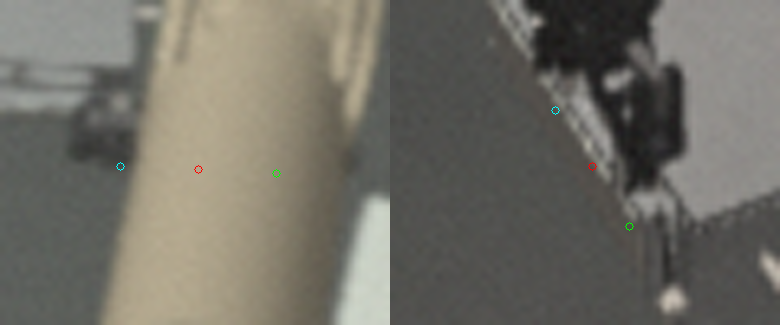

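>>> {"name": "move_arm", "arguments": {"rows": "0 0 0.6 0 0 0 1;0 0 0.6 0 0 0 1;0 0 0.6 0 0 0 1;0 0 0.6 0 0 0 1;0 0 0.6 0 0 0 1;0 0 0.6 0 0 0 1;0 0 0.6 0 0 0 1;0 0 0.6 0 0 0 1"}}

```text
clock: 5.28
eef_pos: [502.0, -137.0, 84.3]
tool_rot: [3.141, -0.003, -0.072]
force: [-0.1, -1.1, -0.1]
width: 0.0
gripper_force: 0.0
```

```bash
python3 - <<'E'
from h import *
st()
s=read_state();p=np.array(s["eef_pos"]);r=R.from_euler("xyz",s["tool_rot"])
d=cam("side");u=proj(d,p+r.apply([[0,0,0],[0,0,14],[0,0,-49]]));print(u.round(1).tolist())
c=u[0].astype(int);a,b=c[0]-40,c[1]-35
im=cv2.resize(d["img"][b:b+60,a:a+80,::-1],None,fx=8,fy=8,interpolation=2)
for q,col in zip(u,[(0,0,255),(0,255,0),(255,255,0)]):cv2.circle(im,tuple(int(v) for v in (q-[a,b]+.5)*8),4,col,1)
cv2.imwrite("pics/k6.png",im)
E
```

```text
{'clock': 5.28, 'eef_pos': [501.98, -137.03, 84.26], 'tool_rot': [3.14, -0.0, -0.07], 'force': [-0.06, -1.09, -0.05], 'width': 0.04, 'gripper_force': 0.0}
[[304.5, 251.3], [304.4, 253.5], [304.9, 243.2]]
```

View pics/k6.png

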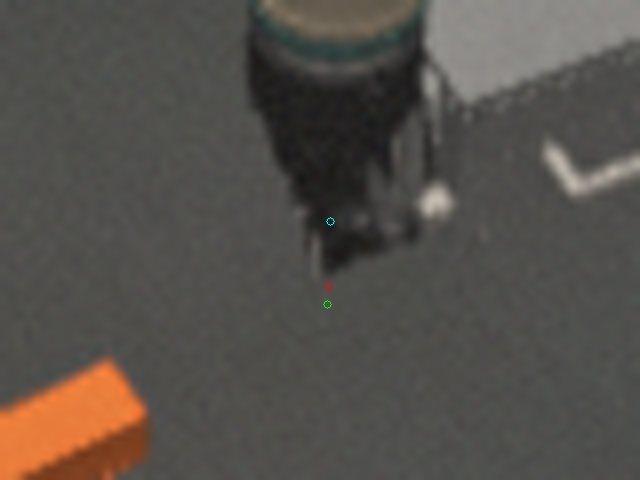

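The fingertips appear about 22 mm higher than the stated frame puts them: crop (325,275) against a predicted (327,304). I touch the bare bench lightly to settle it.

>>> {"name": "move_arm", "arguments": {"rows": "0 0 0.1 0 0 0 1;0 0 0.2 0 0 0 1;0 0 0.22 0 0 0 1;0 0 0.22 0 0 0 1;0 0 0.22 0 0 0 1"}}

```text
clock: 5.75
eef_pos: [501.3, -137.7, 18.4]
tool_rot: [3.141, -0.002, -0.073]
force: [-0.1, -0.1, 1.0]
width: 0.2
gripper_force: 0.0
```

>>> {"name": "move_arm", "arguments": {"rows": "0 0 0.01 0 0 0 1;0 0 0.02 0 0 0 1;0 0 0.02 0 0 0 1"}}

```text
clock: 6.0
eef_pos: [501.0, -137.6, 11.8]
tool_rot: [3.141, -0.001, -0.073]
force: [0.8, 0.2, -0.8]
width: 0.2
gripper_force: 0.0
```

>>> {"name": "move_arm", "arguments": {"rows": "0 0 0.01 0 0 0 1;0 0 0.02 0 0 0 1;0 0 0.02 0 0 0 1"}}

```text
clock: 6.25
eef_pos: [500.1, -137.4, 4.8]
tool_rot: [-3.141, 0.001, -0.073]
force: [1.0, 0.0, 0.2]
width: 0.3
gripper_force: 0.0
```

>>> {"name": "move_arm", "arguments": {"rows": "0 0 0.01 0 0 0 1;0 0 0.02 0 0 0 1;0 0 0.02 0 0 0 1"}}

```text
clock: 6.5
eef_pos: [500.0, -137.4, -1.5]
tool_rot: [-3.141, 0.001, -0.073]
force: [0.4, 0.9, -0.6]
width: 0.1
gripper_force: 0.0
```

>>> {"name": "move_arm", "arguments": {"rows": "0 0 0.01 0 0 0 1;0 0 0.015 0 0 0 1;0 0 0.015 0 0 0 1"}}

```text
clock: 6.75
eef_pos: [500.1, -137.4, -5.8]
tool_rot: [-3.141, 0.001, -0.073]
force: [-0.4, 0.2, 0.5]
width: 0.0
gripper_force: 0.0
```

>>> {"name": "move_arm", "arguments": {"rows": "0 0 0.007 0 0 0 1;0 0 0.01 0 0 0 1;0 0 0.01 0 0 0 1"}}

```text
clock: 7.0
eef_pos: [500.3, -137.4, -8.6]
tool_rot: [-3.142, 0.0, -0.073]
force: [-0.1, 0.6, -0.4]
width: 0.1
gripper_force: 0.0
```

>>> {"name": "move_arm", "arguments": {"rows": "0 0 0.007 0 0 0 1;0 0 0.01 0 0 0 1;0 0 0.01 0 0 0 1"}}

```text
clock: 7.25
eef_pos: [500.3, -137.4, -11.6]
tool_rot: [-3.142, 0.0, -0.073]
force: [-0.1, 0.1, -1.1]
width: 0.1
gripper_force: 0.0
```

>>> {"name": "move_arm", "arguments": {"rows": "0 0 0.007 0 0 0 1;0 0 0.01 0 0 0 1;0 0 0.01 0 0 0 1"}}

```text
clock: 7.5
eef_pos: [500.3, -137.4, -14.6]
tool_rot: [-3.142, 0.0, -0.073]
force: [-1.1, 0.3, -0.4]
width: -0.1
gripper_force: 0.0
```

>>> {"name": "move_arm", "arguments": {"rows": "0 0 0.007 0 0 0 1;0 0 0.01 0 0 0 1;0 0 0.01 0 0 0 1"}}

```text
clock: 7.75
eef_pos: [500.2, -137.4, -17.6]
tool_rot: [-3.142, 0.0, -0.073]
force: [-1.0, 0.1, 0.4]
width: -0.1
gripper_force: 0.0
```

```bash
python3 - <<'E'
from h import *
st()
s=read_state();print(np.round(s["qpos"],4).tolist())
p=np.array(s["eef_pos"])
d=cam("side");u=proj(d,[p,[p[0],p[1],0]]);print(u.round(1).tolist())
c=u[0].astype(int);a,b=c[0]-40,c[1]-35
im=cv2.resize(d["img"][b:b+60,a:a+80,::-1],None,fx=8,fy=8,interpolation=2)
for q,col in zip(u,[(0,0,255),(0,255,0),(255,255,0)]):cv2.circle(im,tuple(int(v) for v in (q-[a,b]+.5)*8),4,col,1)
cv2.imwrite("pics/k7.png",im)
E
```

```text
{'clock': 7.75, 'eef_pos': [500.22, -137.39, -17.61], 'tool_rot': [-3.14, 0.0, -0.07], 'force': [-0.96, 0.06, 0.44], 'width': -0.09, 'gripper_force': 0.0}
[0.1942, 0.8231, 0.03, 2.032, -0.0776, 0.2879, -1.3549]
[[303.5, 267.3], [303.6, 264.6]]
```

View pics/k7.png

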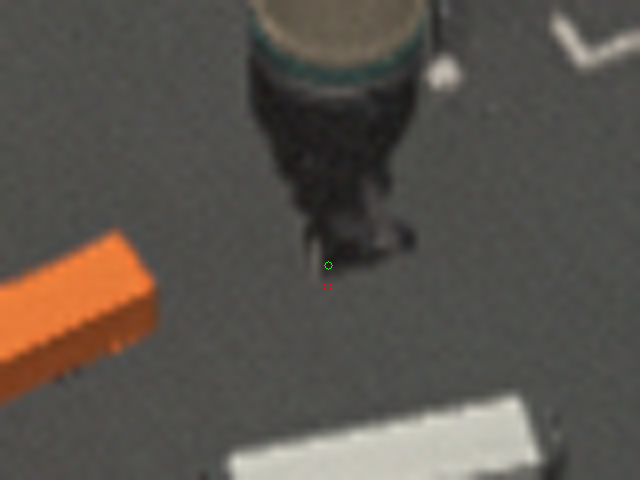

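>>> {"name": "move_arm", "arguments": {"rows": "0 0 0.007 0 0 0 1;0 0 0.01 0 0 0 1;0 0 0.01 0 0 0 1"}}

```text
clock: 8.05
eef_pos: [500.5, -137.5, -18.0]
tool_rot: [-3.142, -0.001, -0.073]
force: [-4.3, 1.4, 25.9]
width: 0.2
gripper_force: 12.7
```

>>> {"name": "move_arm", "arguments": {"rows": "0 0 0.007 0 0 0 1;0 0 0.01 0 0 0 1;0 0 0.01 0 0 0 1"}}

```text
clock: 8.3
eef_pos: [500.5, -137.5, -18.2]
tool_rot: [-3.141, -0.002, -0.074]
force: [-9.3, 3.3, 55.8]
width: 0.1
gripper_force: 27.8
```

Contact comes at a reading of z = -18. So the closed tips are at z_read + 18, and the grasp point is at about z_read + 37. I raise the arm and redo the pinch with that.

>>> {"name": "move_arm", "arguments": {"rows": "0 0 -0.03 0 0 0 -1;0 0 -0.15 0 0 0 -1;0 0 -0.3 0 0 0 -1;0 0 -0.45 0 0 0 -1;0 0 -0.6 0 0 0 -1;0 0 -0.7 0 0 0 -1;0 0 -0.7 0 0 0 -1"}}

```text
clock: 8.88
eef_pos: [505.2, -138.8, 194.1]
tool_rot: [3.14, -0.014, -0.074]
force: [-0.7, 0.3, 0.5]
width: 83.6
gripper_force: 0.0
```

```bash
sed -i 's/696.5,1.3/696.5,-1.7/' h.py; python3 - <<'E'
from h import *
st()
a=go([572,7,192],OY);go([572,7,137],OY)
E
```

```text
{'clock': 8.88, 'eef_pos': [505.16, -138.82, 194.11], 'tool_rot': [3.14, -0.01, -0.07], 'force': [-0.69, 0.28, 0.53], 'width': 83.59, 'gripper_force': 0.0}
row [0.1864, -0.5011, 0.0087] [0.0013, -0.009, -0.001] rows>= 3.8
row [0.1838, -0.5015, 0.192] [0.0013, -0.009, -0.001] rows>= 4.1
```

>>> {"name": "move_arm", "arguments": {"rows": "0.185 -0.5 0 0 0 0 -1;0.185 -0.5 0 0 0 0 -1;0.185 -0.5 0 0 0 0 -1;0.185 -0.5 0 0 0 0 -1;0.185 -0.5 0 0 0 0 -1;0.185 -0.5 0.1 0 0 0 -1;0.185 -0.5 0.195 0 0 0 -1;0.185 -0.5 0.195 0 0 0 -1;0.185 -0.5 0.195 0 0 0 -1;0.185 -0.5 0.195 0 0 0 -1"}}

```text
clock: 9.72
eef_pos: [567.3, 7.7, 129.1]
tool_rot: [-3.142, -0.001, -0.074]
force: [-0.1, 0.4, 0.1]
width: 85.5
gripper_force: 0.0
```

>>> {"name": "move_arm", "arguments": {"rows": "0 0 0 0 0 0 1;0 0 0 0 0 0 1;0 0 0 0 0 0 1;0 0 0 0 0 0 1;0 0 0 0 0 0 1;0 0 0 0 0 0 1;0 0 0 0 0 0 1;0 0 0 0 0 0 1"}}

```text
clock: 10.38
eef_pos: [567.1, 9.3, 128.9]
tool_rot: [-3.14, -0.001, -0.072]
force: [-1.8, 3.0, 6.4]
width: 25.1
gripper_force: 59.2
```

The knob is held: opening 25 mm, grip 59 N. I swing the flap down along the hinge arc.

>>> {"name": "move_arm", "arguments": {"rows": "-0.033 0 0.005 0 0 0 1;-0.073 0 0.016 0 0 0 1;-0.112 0 0.03 0 0 0 1;-0.15 0 0.048 0 0 0 1;-0.185 0 0.07 0 0 0 1;-0.218 0 0.095 0 0 0 1;-0.249 0 0.123 0 0 0 1;-0.276 0 0.155 0 0 0 1;-0.3 0 0.188 0 0 0 1;-0.3 0 0.188 0 0 0 1"}}

```text
clock: 11.22
eef_pos: [481.0, 15.4, 71.7]
tool_rot: [-3.14, -0.009, -0.073]
force: [6.4, 1.4, -6.5]
width: 24.7
gripper_force: 59.5
```

```bash
python3 - <<'E'
from h import *
st()
E
```

```text
{'clock': 11.22, 'eef_pos': [481.02, 15.36, 71.66], 'tool_rot': [-3.14, -0.01, -0.07], 'force': [6.44, 1.35, -6.51], 'width': 24.74, 'gripper_force': 59.51}
```

>>> {"name": "move_arm", "arguments": {"rows": "-0.021 0 0.036 0 0 0 1;-0.038 0 0.074 0 0 0 1;-0.051 0 0.114 0 0 0 1;-0.06 0 0.154 0 0 0 1;-0.065 0 0.196 0 0 0 1;-0.066 0 0.22 0 0 0 1;-0.066 0 0.228 0 0 0 1;-0.066 0 0.228 0 0 0 1;-0.066 0 0.228 0 0 0 1;-0.066 0 0.228 0 0 0 1"}}

```text
clock: 12.05
eef_pos: [461.5, 16.6, 3.7]
tool_rot: [3.141, -0.007, -0.072]
force: [6.2, 2.1, -1.9]
width: 24.9
gripper_force: 60.9
```

>>> {"name": "move_arm", "arguments": {"rows": "0 0 0 0 0 0 -1;0 0 0 0 0 0 -1;0 0 0 0 0 0 -1;0 0 -0.1 0 0 0 -1;0 0 -0.2 0 0 0 -1;0 0 -0.4 0 0 0 -1;0 0.2 -0.5 0 0 0 -1;-0.05 0.4 -0.5 0 0 0 -1;-0.05 0.6 -0.5 0 0 0 -1;-0.05 0.7 -0.5 0 0 0 -1;-0.05 0.7 -0.5 0 0 0 -1"}}

```text
clock: 12.97
eef_pos: [427.3, -180.2, 152.8]
tool_rot: [-3.141, 0.0, -0.073]
force: [1.3, -0.8, 1.1]
width: 85.4
gripper_force: 0.0
```

```bash
sed -i 's/696.5,-1.7/696.5,-0.1/;s/OY=-0.072/OY=-0.071/' h.py; cat >> h.py <<'E'
def grasp(b,off=38,z=-14,zh=140):
    x,y,a=b[1],b[2],np.radians(b[5]);g=np.array([x,y])-off*np.array([np.cos(a),np.sin(a)])
    print("grasp",g.round(1),"yaw",a.round(3));s=go([*g,zh],a);go([*g,z],a,s)
E
python3 - <<'E'
from h import *
st()
t=cam("top");B=[b for b in bars(t,"pale") if b[3] in range(120,170) and b[4]<50 and b[1]>200];print(B)
grasp(B[0])
E
```

```text
{'clock': 12.97, 'eef_pos': [427.29, -180.23, 152.75], 'tool_rot': [-3.14, 0.0, -0.07], 'force': [1.35, -0.81, 1.06], 'width': 85.36, 'gripper_force': 0.0}
[([378.0, 221.0], 481.5, -399.9, 138, 42, 11.7)]
grasp [ 444.3 -407.6] yaw 0.204
row [0.1214, 0.7108, 0.0537] [0.0058, -0.0016, -0.1846] rows>= 5.2
row [0.0, -0.0, 0.5133] [0.0, 0.0, 0.0] rows>= 3.7
```

>>> {"name": "move_arm", "arguments": {"rows": "0.121 0.711 0.05 0 0 -0.185 -1;0.121 0.711 0.05 0 0 -0.185 -1;0.121 0.711 0.05 0 0 -0.185 -1;0.121 0.711 0.05 0 0 -0.185 -1;0.121 0.711 0.05 0 0 -0.185 -1;0.121 0.711 0.05 0 0 -0.185 -1;0.121 0.711 0.05 0 0 -0.185 -1;0.121 0.711 0.05 0 0 -0.185 -1"}}

```text
clock: 13.68
eef_pos: [448.1, -393.6, 136.5]
tool_rot: [-3.139, 0.001, 0.216]
force: [0.1, 0.5, 0.9]
width: 85.6
gripper_force: 0.0
```

```bash
python3 - <<'E'
from h import *
st()
t=cam("top");B=[b for b in bars(t,"pale") if b[1]>200];print(B)
a=np.array(read_state()["eef_pos"])
go([444.3,-407.6,-14],.204)
E
```

```text
{'clock': 13.68, 'eef_pos': [448.05, -393.61, 136.51], 'tool_rot': [-3.14, 0.0, 0.22], 'force': [0.14, 0.49, 0.87], 'width': 85.63, 'gripper_force': 0.0}
[([408.0, 201.0], 563.3, -532.5, 123, 51, 77.4), ([100.0, 151.0], 809.4, 742.2, 76, 74, 88.6)]
row [-0.0247, 0.048, 0.5021] [-0.0018, 0.0005, 0.0088] rows>= 3.6
```

>>> {"name": "move_arm", "arguments": {"rows": "0 0 0.15 0 0 0 -1;0 0 0.2 0 0 0 -1;0 0 0.2 0 0 0 -1"}}

```text
clock: 13.98
eef_pos: [447.4, -389.0, 73.6]
tool_rot: [-3.133, 0.004, 0.22]
force: [-1.6, 0.2, 0.2]
width: 85.7
gripper_force: 0.0
```

```bash
python3 - <<'E'
from h import *
st()
go([444.3,-407.6,-14],.204)
E
```

```text
{'clock': 13.98, 'eef_pos': [447.37, -389.03, 73.63], 'tool_rot': [-3.13, 0.0, 0.22], 'force': [-1.57, 0.21, 0.15], 'width': 85.71, 'gripper_force': 0.0}
row [-0.0222, 0.0606, 0.2917] [-0.0052, 0.0028, 0.0102] rows>= 2.1
```

>>> {"name": "move_arm", "arguments": {"rows": "-0.022 0.061 0.05 -0.005 0.003 0.01 -1;-0.022 0.061 0.1 -0.005 0.003 0.01 -1;-0.022 0.061 0.2 -0.005 0.003 0.01 -1;-0.022 0.061 0.29 -0.005 0.003 0.01 -1;-0.022 0.061 0.29 -0.005 0.003 0.01 -1;-0.022 0.061 0.29 -0.005 0.003 0.01 -1"}}

```text
clock: 14.48
eef_pos: [446.7, -412.0, -9.5]
tool_rot: [3.136, -0.004, 0.203]
force: [0.5, 0.2, 0.8]
width: 85.4
gripper_force: 0.0
```

```bash
python3 - <<'E'
from h import *
st()
go([444.3,-407.6,-14],.204)
t=cam("top");print([b for b in bars(t,"pale") if b[1]>200])
E
```

```text
{'clock': 14.48, 'eef_pos': [446.7, -411.98, -9.47], 'tool_rot': [3.14, -0.0, 0.2], 'force': [0.46, 0.19, 0.75], 'width': 85.38, 'gripper_force': 0.0}
row [-0.0049, -0.016, 0.015] [0.0037, -0.0025, -0.0006] rows>= 0.2
[([100.0, 151.0], 809.4, 742.2, 76, 74, 88.6)]
```

>>> {"name": "move_arm", "arguments": {"rows": "-0.005 -0.016 0.013 0.004 -0.002 0 -1;-0.005 -0.016 0.013 0.004 -0.002 0 -1;-0.005 -0.016 0.013 0.004 -0.002 0 1;-0.005 -0.016 0.013 0.004 -0.002 0 1;-0.005 -0.016 0.013 0.004 -0.002 0 1;-0.005 -0.016 0.013 0.004 -0.002 0 1;-0.005 -0.016 0.013 0.004 -0.002 0 1;-0.005 -0.016 0.013 0.004 -0.002 0 1;-0.005 -0.016 0.013 0.004 -0.002 0 1"}}

```text
clock: 15.28
eef_pos: [444.6, -409.6, -13.1]
tool_rot: [3.139, -0.002, 0.202]
force: [-0.1, 0.6, 5.5]
width: 35.1
gripper_force: 61.2
```

```bash
python3 - <<'E'
from h import *
st()
a=go([444.3,-407.6,120],.204); a=go([*ov(-240,-73.5),120],OY,a); 
print(ov(-240,-73.5))
E
```

```text
{'clock': 15.28, 'eef_pos': [444.56, -409.61, -13.13], 'tool_rot': [3.14, -0.0, 0.2], 'force': [-0.15, 0.57, 5.54], 'width': 35.06, 'gripper_force': 61.23}
row [0.0015, -0.0057, -0.4438] [0.0015, -0.0014, -0.0016] rows>= 3.2
row [0.2619, -1.1413, -0.0] [-0.0, -0.0, 0.1751] rows>= 8.4
[451.89054923 -56.38913389]
```

>>> {"name": "move_arm", "arguments": {"rows": "0 0 -0.06 0 0 0 1;0 0 -0.14 0 0 0 1;0 0 -0.22 0 0 0 1;0 0 -0.3 0 0 0 1;0 0 -0.38 0 0 0 1;0.03 -0.08 -0.38 0 0 0.03 1;0.06 -0.17 -0.38 0 0 0.06 1;0.09 -0.26 -0.38 0 0 0.09 1;0.12 -0.36 -0.38 0 0 0.12 1;0.15 -0.46 -0.38 0 0 0.15 1;0.17 -0.57 -0.38 0 0 0.175 1;0.17 -0.57 -0.38 0 0 0.175 1"}}

```text
clock: 16.28
eef_pos: [458.8, -221.4, 98.7]
tool_rot: [-3.134, 0.004, -0.065]
force: [-0.4, 0.9, -1.9]
width: 35.2
gripper_force: 60.6
```

```bash
python3 - <<'E'
from h import *
st()
go([*ov(-245,-73.5),100],OY)
t=cam("top");print([b for b in bars(t,"pale") if b[1]>200])
E
```

```text
{'clock': 16.28, 'eef_pos': [458.77, -221.41, 98.66], 'tool_rot': [-3.13, 0.0, -0.07], 'force': [-0.36, 0.88, -1.93], 'width': 35.19, 'gripper_force': 60.64}
row [-0.0756, -0.5475, 0.0] [-0.0049, 0.0024, 0.0035] rows>= 4.0
[([100.0, 151.0], 809.3, 742.6, 75, 75, 2.1)]
```

>>> {"name": "move_arm", "arguments": {"rows": "-0.02 -0.1 0 0 0 0 1;-0.04 -0.2 0 0 0 0 1;-0.06 -0.3 0 0 0 0 1;-0.075 -0.4 0 0 0 0 1;-0.075 -0.48 0 0 0 0 1;-0.075 -0.53 0 0 0 0 1;-0.075 -0.547 0 -0.002 0.001 0.002 1;-0.075 -0.547 0 -0.002 0.001 0.002 1;-0.075 -0.547 0 -0.002 0.001 0.002 1;-0.075 -0.547 0 -0.002 0.001 0.002 1"}}

```text
clock: 17.17
eef_pos: [449.4, -67.9, 100.0]
tool_rot: [3.136, -0.004, -0.079]
force: [0.2, -0.3, -2.0]
width: 34.9
gripper_force: 61.0
```

```bash
python3 - <<'E'
from h import *
st()
go([*ov(-245,-73.5),70.5],OY)
t=cam("top");print([b for b in bars(t,"pale",) if b[1]>200])
s=cam("side")
P=np.array([[*ov(-245+38+80,-73.5+dy),131+dz] for dy in(-18,18) for dz in(-18,18)])  # expected front corners
print(proj(s,P).round(1).tolist())
q=cv2.hconcat([cv2.resize(t["img"][180:240,250:350,::-1],None,fx=4,fy=4,interpolation=2),cv2.resize(s["img"][190:250,260:360,::-1],None,fx=4,fy=4,interpolation=2)]);cv2.imwrite("pics/i1.png",q)
E
```

```text
{'clock': 17.17, 'eef_pos': [449.43, -67.91, 100.0], 'tool_rot': [3.14, -0.0, -0.08], 'force': [0.17, -0.32, -1.99], 'width': 34.87, 'gripper_force': 60.99}
row [-0.0119, -0.0393, 0.0981] [0.0035, -0.0026, -0.0049] rows>= 0.8
[([344.0, 229.0], 454.4, -260.8, 138, 40, -15.6), ([272.0, 206.0], 548.6, 21.8, 168, 79, 88.6), ([100.0, 151.0], 809.4, 742.2, 77, 74, 88.6)]
[[311.4, 229.8], [311.8, 223.6], [307.0, 223.0], [307.3, 216.8]]
```

View pics/i1.png

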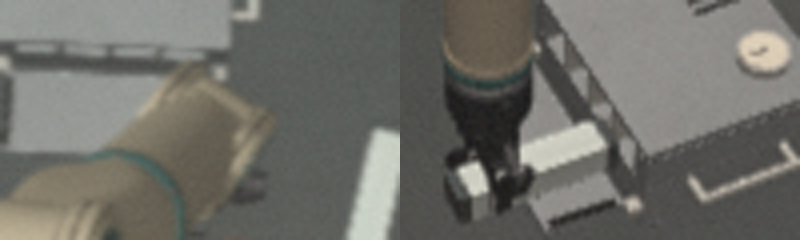

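The side view shows the held canister with its front end just before bay 0 (crop (605,150)). Its slope looks a little off level, so I measure the droop from the near top edge on the known vertical plane.

```bash
cat >> h.py <<'E'
def edge_xz(s,yo,cols,rows,plot=False):
    "near top edge of a held canister in the side view, cast onto the oven plane y=yo; oven x and z"
    g=cv2.GaussianBlur(cv2.cvtColor(s["img"],cv2.COLOR_RGB2GRAY),(3,3),0).astype(float);out=[]
    n=np.array([-np.sin(OY),np.cos(OY),0]);p0=np.array([*ov(0,yo),0]);o=s["E"][:3,3]
    for c in cols:
        v=g[rows[0]:rows[1],c];d=np.diff(v);i=d.argmin();w=-d[max(0,i-1):i+2].clip(None,0)
        r=rows[0]+.5+(np.arange(max(0,i-1),i+2)*w).sum()/w.sum()
        k=onplane(s,[c,r],0)[0]-o;P=o+k*((p0-o)@n)/(k@n);q=R.from_euler("z",-OY).apply(P-[*OC,0]);out.append((c,r,q[0],q[2]))
    out=np.array(out);f=np.polyfit(out[:,2],out[:,3],1);return out.round(1),f
E
python3 - <<'E'
from h import *
s=cam("side");g=cv2.cvtColor(s["img"],cv2.COLOR_RGB2GRAY)
for c in(293,297,301,305,309,311):print(c,g[216:246,c])
o,f=edge_xz(s,-91.5,range(294,311),(224,246));print(o.tolist(),f)
E
```

```text
293 [134 138 142 143 144 144 144 141 150 185 204 204 203 201 202 183 123  93
  82  99 105 105 113 126 144 139 133  97  80  78]
297 [139 141 138 139 141 138 142 163 205 207 204 201 204 202 206 195 121 104
 106 107 110 118 142 143 145 144 146 142 124  81]
301 [ 73  96 113 138 142 151 176 202 204 201 201 200 202 202 174 114 106 107
 108 110 123 141 144 145 144 143 133  92  49  54]
305 [ 69  66  69  73 127 205 205 201 201 198 198 202 185 121 104 105 108 107
 119 142 144 143 143 145 143 130  71  49  65  79]
309 [132 149 137  99  85  98 125 160 196 199 205 182 114 105 105 108 108 131
 144 142 142 143 143 140 125  57  40  66  81  80]
311 [144 146 142 134 107 111  84  83  97 126 147 103  91  92  94  89  84 105
 141 146 143 144 140 131  70  51  67  76  80  78]
[[294.0, 232.4, -199.1, 136.7], [295.0, 232.4, -195.1, 134.3], [296.0, 231.7, -191.0, 136.0], [297.0, 231.5, -187.0, 134.9], [298.0, 231.4, -182.9, 133.7], [299.0, 230.7, -178.8, 135.5], [300.0, 230.5, -174.7, 134.3], [301.0, 230.4, -170.6, 132.9], [302.0, 242.5, -164.6, 55.8], [303.0, 229.5, -162.5, 133.8], [304.0, 229.3, -158.3, 132.6], [305.0, 228.6, -154.3, 134.7], [306.0, 228.4, -150.1, 133.6], [307.0, 227.7, -146.1, 135.4], [308.0, 227.5, -141.9, 134.1], [309.0, 227.4, -137.8, 132.7], [310.0, 239.7, -130.5, 53.8]] [-0.45120047 50.00089482]
```

>>> {"name": "move_arm", "arguments": {"rows": "-0.012 -0.039 0 0.004 -0.003 -0.005 1;-0.012 -0.039 0.03 0.004 -0.003 -0.005 1;-0.012 -0.039 0.06 0.004 -0.003 -0.005 1;-0.012 -0.039 0.09 0.004 -0.003 -0.005 1;-0.012 -0.039 0.09 0.004 -0.003 -0.005 1;-0.012 -0.039 0.09 0.004 -0.003 -0.005 1;-0.012 -0.039 0.09 0.004 -0.003 -0.005 1"}}

```text
clock: 17.9
eef_pos: [446.6, -54.5, 72.7]
tool_rot: [-3.14, 0.002, -0.069]
force: [-0.3, 0.2, -2.3]
width: 35.1
gripper_force: 60.8
```

```bash
python3 - <<'E'
from h import *
st();a=go([*ov(-245,-73.5),72.5],OY);go([*ov(-220,-73.5),72.5],OY,a)
s=cam("side")
o,f=edge_xz(s,-91.5,range(292,310),(228,242));k=abs(o[:,3]-np.median(o[:,3]))<6;print(o.tolist(),np.polyfit(o[k,2],o[k,3],1))
E
```

```text
{'clock': 17.9, 'eef_pos': [446.63, -54.48, 72.66], 'tool_rot': [-3.14, 0.0, -0.07], 'force': [-0.29, 0.22, -2.25], 'width': 35.08, 'gripper_force': 60.84}
row [0.0013, 0.0051, 0.0005] [-0.0012, 0.001, 0.0013] rows>= 0.0
row [0.0833, 0.0, 0.0] [0.0, 0.0, 0.0] rows>= 0.6Traceback (most recent call last):
  File "<stdin>", line 4, in <module>
  File "h.py", line 53, in edge_xz
    r=rows[0]+.5+(np.arange(max(0,i-1),i+2)*w).sum()/w.sum()
                  ~~~~~~~~~~~~~~~~~~~~~~~~~^~
ValueError: operands could not be broadcast together with shapes (3,) (2,)
```

>>> {"name": "move_arm", "arguments": {"rows": "0.02 0.005 0 0 0 0.001 1;0.05 0.005 0 0 0 0.001 1;0.08 0.005 0 0 0 0.001 1;0.1 0.005 0 0 0 0.001 1;0.12 0.005 0 0 0 0.001 1;0.12 0.005 0 0 0 0.001 1"}}

```text
clock: 18.45
eef_pos: [484.7, -58.2, 72.9]
tool_rot: [-3.14, -0.001, -0.069]
force: [1.3, 0.9, -2.7]
width: 35.5
gripper_force: 60.9
```

```bash
python3 - <<'E'
from h import *
st();a=go([*ov(-209,-73.5),72.5],OY);go([*ov(-120,-73.5),72.5],OY)
E
```

```text
{'clock': 18.45, 'eef_pos': [484.68, -58.23, 72.92], 'tool_rot': [-3.14, -0.0, -0.07], 'force': [1.3, 0.94, -2.66], 'width': 35.49, 'gripper_force': 60.87}
row [-0.0061, 0.0016, 0.0014] [-0.001, -0.0007, 0.0011] rows>= 0.0
row [0.2905, 0.0021, 0.0017] [-0.001, -0.0007, 0.0011] rows>= 2.1
```

>>> {"name": "move_arm", "arguments": {"rows": "0.02 0.001 0 0 0 0.001 1;0.045 0.001 0 0 0 0.001 1;0.07 0.001 0 0 0 0.001 1;0.1 0.001 0 0 0 0.001 1;0.12 0.001 0 0 0 0.001 1;0.12 0.001 0 0 0 0.001 1"}}

```text
clock: 18.95
eef_pos: [520.6, -61.1, 72.9]
tool_rot: [-3.14, -0.001, -0.071]
force: [0.8, 0.5, -1.5]
width: 35.2
gripper_force: 60.9
```

>>> {"name": "move_arm", "arguments": {"rows": "0.03 0 0 0 0 0 1;0.06 0 0 0 0 0 1;0.09 0 0 0 0 0 1;0.12 0 0 0 0 0 1;0.145 0 0 0 0 0 1;0.155 0 0 0 0 0 1;0.155 0 0 0 0 0 1"}}

```text
clock: 19.53
eef_pos: [565.8, -64.4, 72.6]
tool_rot: [-3.14, 0.0, -0.071]
force: [-0.2, 0.4, -2.1]
width: 35.1
gripper_force: 60.9
```

```bash
python3 - <<'E'
from h import *
st();a=go([*ov(-125,-73.5),72.5],OY)
s=cam("side");crop(s,270,185,370,260,8,"pics/i2.png")
E
```

```text
{'clock': 19.53, 'eef_pos': [565.76, -64.37, 72.64], 'tool_rot': [-3.14, 0.0, -0.07], 'force': [-0.19, 0.44, -2.13], 'width': 35.1, 'gripper_force': 60.88}
row [0.0028, 0.0004, 0.0005] [-0.0012, 0.0003, -0.0002] rows>= 0.0
```

View pics/i2.png

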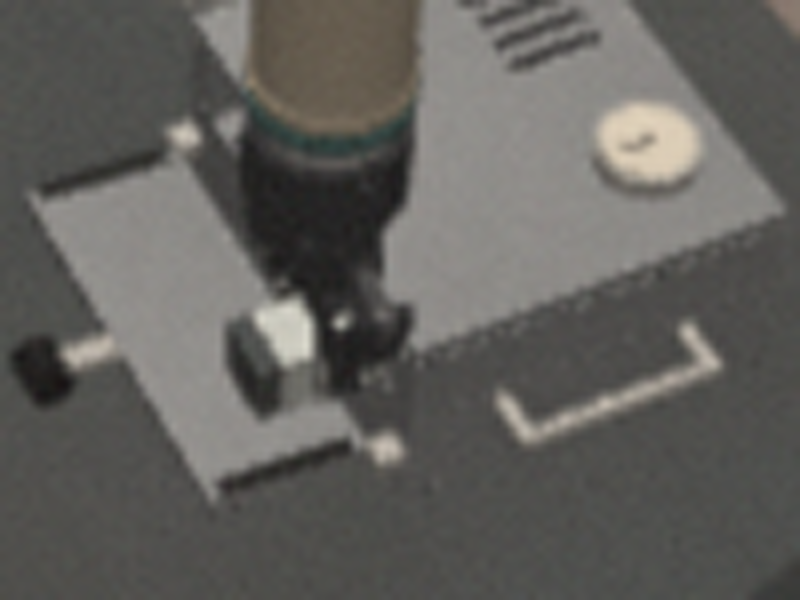

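The first canister is in bay 0 with no contact: rear cap at crop (255,370), flap level, knob at (45,365). I release it, back off, close the fingers and push.

>>> {"name": "move_arm", "arguments": {"rows": "0 0 0.007 0 0 0 1;0 0 0.012 0 0 0 1;0 0 0.012 0 0 0 -1;0 0 0.012 0 0 0 -1;0 0 0.012 0 0 0 -1;0 0 0.012 0 0 0 -1;0 0 0.012 0 0 0 -1;-0.1 0 0.012 0 0 0 -1;-0.2 0 0.012 0 0 0 -1;-0.27 0 0.012 0 0 0 -1;-0.27 0 0.012 0 0 0 1;-0.27 0 0.012 0 0 0 1"}}

```text
clock: 20.58
eef_pos: [483.5, -58.4, 69.6]
tool_rot: [-3.139, 0.001, -0.072]
force: [1.6, -0.2, 0.1]
width: 63.9
gripper_force: 0.0
```

>>> {"name": "move_arm", "arguments": {"rows": "0 0 0.005 0 0 0 1;0 0 0.005 0 0 0 1;0 0 0.005 0 0 0 1;0 0 0.005 0 0 0 1;0 0 0.005 0 0 0 1"}}

```text
clock: 21.0
eef_pos: [484.4, -58.6, 67.6]
tool_rot: [-3.14, 0.001, -0.071]
force: [-0.3, 0.3, -1.3]
width: 0.8
gripper_force: 0.0
```

```bash
python3 - <<'E'
from h import *
st();a=go([*ov(-140,-73.5),68],OY);go([*ov(-113,-73.5),68],OY,a)
E
```

```text
{'clock': 21.0, 'eef_pos': [484.43, -58.55, 67.62], 'tool_rot': [-3.14, 0.0, -0.07], 'force': [-0.27, 0.26, -1.28], 'width': 0.81, 'gripper_force': 0.0}
row [0.2246, 0.0004, -0.0015] [-0.0012, 0.0006, -0.0003] rows>= 1.6
row [0.09, -0.0, -0.0] [0.0, 0.0, 0.0] rows>= 0.6
```

>>> {"name": "move_arm", "arguments": {"rows": "0.03 0 0 0 0 0 1;0.06 0 0 0 0 0 1;0.09 0 0 0 0 0 1;0.12 0 0 0 0 0 1;0.15 0 0 0 0 0 1;0.18 0 0 0 0 0 1;0.21 0 0 0 0 0 1;0.225 0 0 0 0 0 1;0.225 0 0 0 0 0 1"}}

```text
clock: 21.75
eef_pos: [553.1, -63.5, 67.6]
tool_rot: [-3.14, -0.001, -0.071]
force: [-0.3, 0.1, 0.5]
width: 0.0
gripper_force: 0.0
```

>>> {"name": "move_arm", "arguments": {"rows": "0.015 0 0 0 0 0 1;0.03 0 0 0 0 0 1;0.045 0 0 0 0 0 1;0.06 0 0 0 0 0 1;0.06 0 0 0 0 0 1"}}

```text
clock: 22.17
eef_pos: [570.7, -64.7, 67.7]
tool_rot: [-3.14, -0.0, -0.071]
force: [0.4, -0.7, 0.2]
width: 0.0
gripper_force: 0.0
```

```bash
python3 - <<'E'
from h import *
st();a=go([*ov(-113,-73.5),68],OY)
t=cam("top");print([b for b in bars(t,"pale",) if b[1]>200])
E
```

```text
{'clock': 22.17, 'eef_pos': [570.65, -64.68, 67.7], 'tool_rot': [-3.14, -0.0, -0.07], 'force': [0.4, -0.71, 0.19], 'width': 0.01, 'gripper_force': 0.0}
row [0.0265, 0.0005, -0.001] [-0.0012, -0.0003, -0.0002] rows>= 0.2
[([344.0, 229.0], 454.5, -260.7, 138, 41, -15.6), ([295.0, 212.0], 530.8, -55.7, 67, 56, 1.7), ([99.0, 152.0], 808.2, 741.8, 79, 77, 78.8)]
```

>>> {"name": "move_arm", "arguments": {"rows": "0.008 0 0 0 0 0 1;0.016 0 0 0 0 0 1;0.016 0 0 0 0 0 1"}}

```text
clock: 22.47
eef_pos: [574.4, -64.9, 67.7]
tool_rot: [-3.14, 0.001, -0.072]
force: [-0.3, 0.3, 0.5]
width: 0.2
gripper_force: 0.1
```

>>> {"name": "move_arm", "arguments": {"rows": "0.007 0 0 0 0 0 1;0.013 0 0 0 0 0 1;0.013 0 0 0 0 0 1"}}

```text
clock: 22.72
eef_pos: [578.4, -65.2, 67.6]
tool_rot: [-3.14, 0.001, -0.071]
force: [-0.7, 0.6, 0.0]
width: 0.0
gripper_force: 0.1
```

>>> {"name": "move_arm", "arguments": {"rows": "0.007 0 0 0 0 0 1;0.01 0 0 0 0 0 1;0.01 0 0 0 0 0 1"}}

```text
clock: 22.97
eef_pos: [579.4, -65.2, 67.3]
tool_rot: [-3.139, 0.004, -0.072]
force: [-5.0, -0.3, 2.0]
width: 0.3
gripper_force: 0.0
```

>>> {"name": "move_arm", "arguments": {"rows": "0.007 0 0 0 0 0 1;0.01 0 0 0 0 0 1;0.01 0 0 0 0 0 1"}}

```text
clock: 23.22
eef_pos: [579.1, -65.0, 66.7]
tool_rot: [-3.138, 0.011, -0.072]
force: [-11.0, 1.2, 3.4]
width: -0.3
gripper_force: 0.0
```

```bash
python3 - <<'E'
from h import *
st()
s=read_state();p=np.array(s["eef_pos"])[:2]-OC;c,q=np.cos(OY),np.sin(OY);print("oven xy",c*p[0]+q*p[1],-q*p[0]+c*p[1])
E
```

```text
{'clock': 23.22, 'eef_pos': [579.07, -65.02, 66.65], 'tool_rot': [-3.14, 0.01, -0.07], 'force': [-11.0, 1.16, 3.36], 'width': -0.27, 'gripper_force': 0.0}
oven xy -112.52656231896566 -73.09134076574149
```

>>> {"name": "move_arm", "arguments": {"rows": "-0.05 0 0 0 0 0 1;-0.15 0 0 0 0 0 1;-0.25 0 -0.1 0 0 0 -1;-0.3 0 -0.2 0 0 0 -1;-0.35 0.1 -0.25 0 0 0 -1;-0.4 0.2 -0.25 0 0 0.03 -1;-0.45 0.3 -0.25 0 0 0.06 -1;-0.5 0.4 -0.25 0 0 0.09 -1;-0.5 0.5 -0.25 0 0 0.128 -1;-0.5 0.55 -0.25 0 0 0.128 -1;-0.5 0.55 -0.25 0 0 0.128 -1;-0.5 0.55 -0.25 0 0 0.128 -1"}}

```text
clock: 24.22
eef_pos: [423.2, -220.7, 142.7]
tool_rot: [-3.14, -0.0, -0.274]
force: [0.1, 0.5, -0.6]
width: 85.5
gripper_force: 0.0
```

```bash
python3 - <<'E'
from h import *
st();a=go([417.9,-250.5,60],-.272);go([417.9,-250.5,-13],-.272)
t=cam("top");print([b for b in bars(t,"pale",) if b[1]>200])
s=cam("side");print([b for b in bars(s,"pale",) if 300<b[1]<600 and -500<b[2]<0])
E
```

```text
{'clock': 24.22, 'eef_pos': [423.25, -220.66, 142.69], 'tool_rot': [-3.14, -0.0, -0.27], 'force': [0.11, 0.45, -0.56], 'width': 85.47, 'gripper_force': 0.0}
row [0.0097, 0.101, 0.2755] [-0.0009, -0.0002, -0.0015] rows>= 2.1
row [0.0097, 0.1013, 0.5188] [-0.0009, -0.0002, -0.0015] rows>= 3.8
[([100.0, 151.0], 809.3, 742.6, 75, 75, 2.1)]
[([311.0, 289.0], 455.5, -260.3, 134, 36, -16.4)]
```

>>> {"name": "move_arm", "arguments": {"rows": "0.01 0.05 0.1 0 0 0 -1;0.01 0.101 0.2 0 0 0 -1;0.01 0.101 0.3 0 0 0 -1;0.01 0.101 0.4 0 0 0 -1;0.01 0.101 0.47 0 0 0 -1;0.01 0.101 0.47 0 0 0 -1"}}

```text
clock: 24.82
eef_pos: [415.7, -246.4, -1.9]
tool_rot: [-3.137, 0.008, -0.271]
force: [-0.1, 0.9, 0.5]
width: 85.5
gripper_force: 0.0
```

```bash
python3 - <<'E'
from h import *
st();go([417.9,-250.5,-13],-.272)
E
```

```text
{'clock': 24.82, 'eef_pos': [415.68, -246.42, -1.91], 'tool_rot': [-3.14, 0.01, -0.27], 'force': [-0.09, 0.86, 0.48], 'width': 85.52, 'gripper_force': 0.0}
row [0.011, 0.0113, 0.0368] [-0.0031, 0.0048, 0.0008] rows>= 0.3
```

>>> {"name": "move_arm", "arguments": {"rows": "0.01 0.011 0.037 0 0.002 0 -1;0.01 0.011 0.037 0 0.002 0 -1;0.01 0.011 0.037 0 0.002 0 1;0.01 0.011 0.037 0 0.002 0 1;0.01 0.011 0.037 0 0.002 0 1;0.01 0.011 0.037 0 0.002 0 1;0.01 0.011 0.037 0 0.002 0 1;0.01 0.011 0.037 0 0.002 0 1;0.01 0.011 0.037 0 0.002 0 1"}}

```text
clock: 25.57
eef_pos: [419.8, -253.0, -8.7]
tool_rot: [-3.139, -0.003, -0.272]
force: [-0.3, 2.2, 7.5]
width: 35.0
gripper_force: 60.8
```

```bash
python3 - <<'E'
from h import *
st();p=read_state()["eef_pos"];a=go([p[0],p[1],100],-.272);go([*ov(-245,-24.5),100],OY,a);print(ov(-245,-24.5))
E
```

```text
{'clock': 25.57, 'eef_pos': [419.79, -252.96, -8.73], 'tool_rot': [-3.14, -0.0, -0.27], 'force': [-0.25, 2.21, 7.54], 'width': 35.03, 'gripper_force': 60.82}
row [0.0011, -0.0009, -0.3624] [-0.0015, -0.0019, -0.0] rows>= 2.6
row [-0.1219, -0.8166, -0.0] [-0.0, 0.0, -0.128] rows>= 5.9
[450.37922423  -7.1578847 ]
```

>>> {"name": "move_arm", "arguments": {"rows": "0 0 -0.06 0 0 0 1;0 0 -0.14 0 0 0 1;0 0 -0.22 0 0 0 1;0 0 -0.3 0 0 0 1;0 0 -0.36 0 0 0 1;-0.02 -0.1 -0.36 0 0 -0.02 1;-0.04 -0.2 -0.36 0 0 -0.05 1;-0.06 -0.32 -0.36 0 0 -0.08 1;-0.08 -0.44 -0.36 0 0 -0.11 1;-0.1 -0.56 -0.36 0 0 -0.128 1;-0.12 -0.68 -0.36 0 0 -0.128 1;-0.122 -0.76 -0.36 0 0 -0.128 1"}}

```text
clock: 26.57
eef_pos: [443.4, -19.5, 98.4]
tool_rot: [-3.137, 0.001, -0.068]
force: [-0.3, 0.8, -4.2]
width: 35.1
gripper_force: 61.2
```

>>> {"name": "move_arm", "arguments": {"rows": "0 -0.03 0 0 0 0 1;0 -0.03 0 0 0 0 1;0 -0.03 0 0 0 0 1"}}

```text
clock: 26.82
eef_pos: [445.4, -15.3, 98.7]
tool_rot: [-3.141, -0.002, -0.071]
force: [0.0, -0.7, -2.6]
width: 34.8
gripper_force: 61.3
```

```bash
python3 - <<'E'
from h import *
st();go([*ov(-245,-24.5),77],OY)
E
```

```text
{'clock': 26.82, 'eef_pos': [445.36, -15.29, 98.69], 'tool_rot': [-3.14, -0.0, -0.07], 'force': [0.0, -0.7, -2.63], 'width': 34.75, 'gripper_force': 61.27}
row [0.0146, -0.0282, 0.0723] [-0.0005, -0.0011, 0.0002] rows>= 0.6
```

Now align with bay 1, go down to insertion height, and measure the held canister's height and slope from its near top edge.

>>> {"name": "move_arm", "arguments": {"rows": "0.015 -0.028 0 0 0 0 1;0.015 -0.028 0.03 0 0 0 1;0.015 -0.028 0.06 0 0 0 1;0.015 -0.028 0.072 0 0 0 1;0.015 -0.028 0.072 0 0 0 1;0.015 -0.028 0.072 0 0 0 1"}}

```text
clock: 27.32
eef_pos: [450.3, -7.6, 76.5]
tool_rot: [-3.14, -0.001, -0.073]
force: [-0.6, -0.1, -3.0]
width: 35.3
gripper_force: 61.2
```

```bash
python3 - <<'E'
from h import *
st();go([*ov(-245,-24.5),77],OY)
s=cam("side")
print(proj(s,[[*ov(x,y),z] for x in(-280,-127) for y in(-42.5,-6.5) for z in(85,121)]).round(0).tolist())
g=cv2.cvtColor(s["img"],cv2.COLOR_RGB2GRAY)
for c in range(282,308,3):print(c,g[205:240,c])
E
```

```text
{'clock': 27.32, 'eef_pos': [450.3, -7.62, 76.53], 'tool_rot': [-3.14, -0.0, -0.07], 'force': [-0.62, -0.12, -2.97], 'width': 35.32, 'gripper_force': 61.21}
row [0.0002, -0.0015, -0.0016] [-0.0007, -0.0003, -0.0013] rows>= 0.0
[[269.0, 239.0], [268.0, 233.0], [265.0, 232.0], [264.0, 226.0], [305.0, 225.0], [306.0, 219.0], [301.0, 219.0], [301.0, 213.0]]
282 [ 46  39  32  35  37  32  35  52  86 118 137 140 137 141 151 181 200 189
 144  97  92  67  57  47  36  40  71 109 104  85  81  83  81  80  79]
285 [ 36  53  89 116 133 138 137 140 143 140 139 142 139 156 195 207 203 203
 197 180 128 118  89 100 107 107 108 101  84  82  79  84  81  83  78]
288 [ 58 104 137 139 138 140 139 139 138 141 140 142 166 208 208 204 202 203
 204 209 196 119 104 107 108 115 132 144 143 118  81  75  78  81  83]
291 [119 137 140 140 139 139 140 140 138 141 140 165 207 207 204 202 203 203
 205 185 109 105 107 108 113 128 146 147 144 144 146 145 147 144 123]
294 [ 72  90 116 136 145 138 140 138 135 141 159 202 208 205 202 199 202 205
 178 109 104 104 107 110 129 143 146 147 147 144 144 147 146 144 145]
297 [ 68  67  67  63  66  74  96 115 136 166 204 206 204 198 199 201 197 166
 112 106 107 106 111 131 142 141 142 143 142 144 145 143 144 144 141]
300 [124  84  69  67  66  69  66  66  74  83  85 114 163 193 201 196 154 110
 105 105 107 111 130 143 142 146 144 144 142 144 146 144 139 144 143]
303 [ 95  98 111 135 137 127  82  68  67  68  68  70  75  80  76  64  51  52
  47  50  67 112 139 141 142 144 141 143 141 142 143 143 142 144 145]
306 [126  93 116 141 127 129 128 128 129 108  83  66  66  66  68  68  65  65
  69  80 100 122 141 146 142 143 146 146 144 141 142 143 145 143 142]
```

```bash
python3 - <<'E'
from h import *
s=cam("side");n=np.array([-np.sin(OY),np.cos(OY),0]);p0=np.array([*ov(0,-42.5),0]);o=s["E"][:3,3]
X=[]
for c,r in((288,225.5),(291,224.4),(294,223.3),(297,222.2),(300,221.0)):
    k=onplane(s,[c,r],0)[0]-o;P=o+k*((p0-o)@n)/(k@n);q=R.from_euler("z",-OY).apply(P-[*OC,0]);X.append(q[[0,2]])
X=np.array(X);print(X.round(1).tolist(),np.polyfit(X[:,0],X[:,1],1))
E
```

```text
[[-200.0, 122.1], [-187.6, 122.1], [-175.2, 122.0], [-162.7, 122.0], [-150.2, 122.5]] [5.90612136e-03 1.23177199e+02]
```

Level, with its top at z = 122 as planned. I insert it 1 mm lower.

>>> {"name": "move_arm", "arguments": {"rows": "0.02 -0.001 0.004 0 0 0 1;0.05 -0.001 0.004 0 0 0 1;0.08 -0.001 0.004 0 0 0 1;0.1 -0.001 0.004 0 0 0 1;0.12 -0.001 0.004 0 0 0 1;0.12 -0.001 0.004 0 0 0 1"}}

```text
clock: 27.92
eef_pos: [489.0, -9.4, 76.0]
tool_rot: [-3.141, -0.004, -0.071]
force: [0.6, 0.5, -3.9]
width: 35.1
gripper_force: 61.3
```

>>> {"name": "move_arm", "arguments": {"rows": "0.02 0 0 0 0 0 1;0.045 0 0 0 0 0 1;0.07 0 0 0 0 0 1;0.1 0 0 0 0 0 1;0.12 0 0 0 0 0 1;0.12 0 0 0 0 0 1"}}

```text
clock: 28.42
eef_pos: [525.0, -12.1, 76.1]
tool_rot: [-3.141, -0.004, -0.071]
force: [0.1, -0.5, -3.3]
width: 35.2
gripper_force: 61.3
```

```bash
python3 - <<'E'
from h import *
st();go([*ov(-125,-24.5),75.5],OY)
E
```

```text
{'clock': 28.42, 'eef_pos': [525.02, -12.05, 76.11], 'tool_rot': [-3.14, -0.0, -0.07], 'force': [0.06, -0.5, -3.33], 'width': 35.16, 'gripper_force': 61.27}
row [0.1507, 0.0013, 0.0027] [-0.0006, -0.0028, -0.0002] rows>= 1.1
```

>>> {"name": "move_arm", "arguments": {"rows": "0.03 0 0 0 0 0 1;0.06 0 0 0 0 0 1;0.09 0 0 0 0 0 1;0.12 0 0 0 0 0 1;0.145 0 0 0 0 0 1;0.15 0 0 0 0 0 1;0.15 0 0 0 0 0 1"}}

```text
clock: 29.0
eef_pos: [568.2, -15.1, 76.0]
tool_rot: [-3.14, -0.002, -0.071]
force: [0.1, -0.6, -2.3]
width: 34.8
gripper_force: 61.3
```

>>> {"name": "move_arm", "arguments": {"rows": "0 0 0.006 0 0 0 1;0 0 0.01 0 0 0 1;0 0 0.01 0 0 0 -1;0 0 0.01 0 0 0 -1;0 0 0.01 0 0 0 -1;0 0 0.01 0 0 0 -1;0 0 0.01 0 0 0 -1;-0.1 0 0.01 0 0 0 -1;-0.2 0 0.01 0 0 0 -1;-0.27 0 0.01 0 0 0 -1;-0.27 0 0.025 0 0 0 1;-0.27 0 0.025 0 0 0 1"}}

```text
clock: 30.0
eef_pos: [486.0, -9.0, 68.4]
tool_rot: [-3.14, -0.001, -0.072]
force: [-0.2, 0.4, 0.3]
width: 64.1
gripper_force: 0.0
```

>>> {"name": "move_arm", "arguments": {"rows": "0 0 0 0 0 0 1;0 0 0 0 0 0 1;0 0 0 0 0 0 1;0 0 0 0 0 0 1;0 0 0 0 0 0 1"}}

```text
clock: 30.42
eef_pos: [487.3, -9.3, 68.4]
tool_rot: [-3.14, -0.002, -0.071]
force: [0.3, -0.3, -0.5]
width: 0.7
gripper_force: 0.0
```

```bash
python3 - <<'E'
from h import *
st();go([*ov(-120,-24.5),68],OY)
E
```

```text
{'clock': 30.42, 'eef_pos': [487.33, -9.26, 68.41], 'tool_rot': [-3.14, -0.0, -0.07], 'force': [0.26, -0.28, -0.47], 'width': 0.68, 'gripper_force': 0.0}
row [0.2933, 0.0016, 0.0021] [-0.0008, -0.0015, -0.0003] rows>= 2.1
```

>>> {"name": "move_arm", "arguments": {"rows": "0.03 0 0 0 0 0 1;0.06 0 0 0 0 0 1;0.09 0 0 0 0 0 1;0.12 0 0 0 0 0 1;0.15 0 0 0 0 0 1;0.18 0 0 0 0 0 1;0.21 0 0 0 0 0 1;0.24 0 0 0 0 0 1;0.27 0 0 0 0 0 1;0.29 0 0 0 0 0 1;0.29 0 0 0 0 0 1"}}

```text
clock: 31.33
eef_pos: [575.9, -15.7, 68.7]
tool_rot: [-3.141, -0.005, -0.071]
force: [0.7, 0.1, -0.9]
width: 0.5
gripper_force: 0.0
```

>>> {"name": "move_arm", "arguments": {"rows": "0.008 0 0 0 0 0 1;0.016 0 0 0 0 0 1;0.022 0 0 0 0 0 1;0.022 0 0 0 0 0 1"}}

```text
clock: 31.67
eef_pos: [580.1, -15.9, 68.6]
tool_rot: [-3.14, -0.002, -0.072]
force: [-0.8, -0.2, 0.7]
width: -0.3
gripper_force: 0.7
```

>>> {"name": "move_arm", "arguments": {"rows": "0.007 0 0 0 0 0 1;0.012 0 0 0 0 0 1;0.012 0 0 0 0 0 1"}}

```text
clock: 31.92
eef_pos: [583.2, -16.0, 68.5]
tool_rot: [-3.14, -0.001, -0.072]
force: [-3.6, 0.7, 1.7]
width: 0.2
gripper_force: 0.0
```

```bash
cat >> h.py <<'E'
def oxy():
    p=np.array(read_state()["eef_pos"])[:2]-OC;return R.from_euler("z",-OY).apply([*p,0])[:2].round(1)
E
python3 - <<'E'
from h import *
st();print(oxy())
E
```

```text
{'clock': 31.92, 'eef_pos': [583.21, -16.02, 68.49], 'tool_rot': [-3.14, -0.0, -0.07], 'force': [-3.61, 0.7, 1.66], 'width': 0.22, 'gripper_force': 0.0}
[-111.9  -23.9]
```

>>> {"name": "move_arm", "arguments": {"rows": "0.007 0 0 0 0 0 1;0.01 0 0 0 0 0 1;0.01 0 0 0 0 0 1"}}

```text
clock: 32.17
eef_pos: [582.9, -15.9, 67.8]
tool_rot: [-3.139, 0.006, -0.072]
force: [-9.4, 0.7, 3.0]
width: -0.3
gripper_force: 0.0
```

>>> {"name": "move_arm", "arguments": {"rows": "-0.05 0 0 0 0 0 1;-0.15 0 0 0 0 0 1;-0.25 0 -0.1 0 0 0 1;-0.3 0 -0.25 0 0 0 1;-0.35 0.2 -0.3 0 0 0 -1;-0.4 0.35 -0.3 0 0 0 -1;-0.45 0.5 -0.3 0 0 0 -1;-0.45 0.6 -0.3 0 0 0 -1;-0.45 0.7 -0.3 0 0 0 -1;-0.45 0.7 -0.3 0 0 0 -1;-0.45 0.7 -0.3 0 0 0 -1"}}

```text
clock: 33.08
eef_pos: [437.1, -221.7, 159.0]
tool_rot: [3.139, -0.006, -0.079]
force: [-0.2, -0.3, 0.3]
width: 83.2
gripper_force: 0.0
```

```bash
python3 - <<'E'
from h import *
st();t=cam("top");s=cam("side")
print([b for b in bars(t,"pale",) if b[1]>200])
# brightness along oven x just outside/inside the face on each bay's axis, at the canister's top level (z=116) for side, and top
g=cv2.cvtColor(s["img"],cv2.COLOR_RGB2GRAY).astype(np.float32)
gt=cv2.cvtColor(t["img"],cv2.COLOR_RGB2GRAY).astype(np.float32)
def samp(im,d,P):
    u=proj(d,P).astype(np.float32);return cv2.remap(im,u[:,0].copy(),u[:,1].copy(),1).ravel().astype(int)
xs=np.arange(-136,-92,4)
for i,y in enumerate((-73.5,-24.5,24.5,73.5)):
    print(i,"side",samp(g,s,[[*ov(x,y),110] for x in xs]),"face",samp(g,s,[[*ov(-100,y),z] for z in range(78,134,5)]),"top",samp(gt,t,[[*ov(-100,y),z] for z in range(78,134,5)]))
# knob
b=(230,185,300,250);q=g[b[1]:b[3],b[0]:b[2]]<55
n,l,S,ce=cv2.connectedComponentsWithStats(q.astype(np.uint8));print([(S[i,4],(ce[i]+b[:2]).round(1).tolist()) for i in range(1,n) if S[i,4]>15],proj(s,[*ov(-236,0),50]),proj(t,[*ov(-236,0),50]))
b=(255,200,300,240);q=gt[b[1]:b[3],b[0]:b[2]]<60
n,l,S,ce=cv2.connectedComponentsWithStats(q.astype(np.uint8));print([(S[i,4],(ce[i]+b[:2]).round(1).tolist()) for i in range(1,n) if S[i,4]>8])
E
```

```text
{'clock': 33.08, 'eef_pos': [437.12, -221.74, 159.05], 'tool_rot': [3.14, -0.01, -0.08], 'force': [-0.2, -0.32, 0.29], 'width': 83.24, 'gripper_force': 0.0}
[([99.0, 151.0], 809.3, 742.7, 75, 75, -87.9)]
0 side [ 95  97  96  95  98 101  92  74  56  58  73] face [ 54  48  45  44  43  45  53  65  78  80  85 102] top [ 66  65  64  68  72  75  81  89  98 106 117 128]
1 side [93 95 94 94 93 93 94 95 92 91 89] face [90 89 88 91 91 91 91 90 89 90 90 91] top [ 80  79  79  78  77  76  75  75  84  93 102 112]
2 side [90 90 90 90 91 91 85 74 68 69 65] face [95 95 90 88 91 91 72 65 59 54 50 48] top [115 124 129 133 137 141 139 137 136 135 137 138]
3 side [60 63 55 50 48 50 50 50 48 49 53] face [52 49 49 48 49 49 48 50 52 50 48 49] top [104 115 126 137 137 136 136 134 131 127 123 129]
[(np.int32(120), [294.8, 198.1]), (np.int32(46), [274.7, 231.1]), (np.int32(127), [294.5, 239.6])] [[274.837342   232.63823965]] [[275.23846961 228.12548517]]
[]
```

The knob is at side (274.7,231.1), against an expected (274.8,232.6), so the flap is fully down. Both canisters stopped at the same depth. Now I go back to the knob.

```bash
python3 - <<'E'
from h import *
a=go([461.4,16.7,110],OY);go([461.4,16.7,4],OY,a)
E
```

```text
row [0.0223, -0.7803, 0.1618] [-0.001, -0.002, -0.001] rows>= 5.7
row [0.0, -0.0, 0.3533] [0.0, 0.0, 0.0] rows>= 2.5
```

>>> {"name": "move_arm", "arguments": {"rows": "0.022 -0.1 0.1 0 0 0 -1;0.022 -0.25 0.16 0 0 0 -1;0.022 -0.4 0.16 0 0 0 -1;0.022 -0.55 0.16 0 0 0 -1;0.022 -0.7 0.16 0 0 0 -1;0.022 -0.78 0.16 0 0 0 -1;0.022 -0.78 0.16 0 0 0 -1;0.022 -0.78 0.16 0 0 0 -1;0.022 -0.78 0.16 0 0 0 -1"}}

```text
clock: 33.93
eef_pos: [460.3, 18.2, 110.4]
tool_rot: [-3.14, -0.002, -0.068]
force: [0.3, 0.4, -0.1]
width: 85.7
gripper_force: 0.0
```

```bash
python3 - <<'E'
from h import *
st();go([461.4,16.7,4],OY)
E
```

```text
{'clock': 33.93, 'eef_pos': [460.32, 18.16, 110.37], 'tool_rot': [-3.14, -0.0, -0.07], 'force': [0.27, 0.39, -0.11], 'width': 85.7, 'gripper_force': 0.0}
row [0.0031, 0.0051, 0.3546] [-0.0009, -0.0014, 0.0019] rows>= 2.6
```

>>> {"name": "move_arm", "arguments": {"rows": "0.003 0.005 0.1 0 0 0.002 -1;0.003 0.005 0.2 0 0 0.002 -1;0.003 0.005 0.3 0 0 0.002 -1;0.003 0.005 0.35 0 0 0.002 -1;0.003 0.005 0.35 0 0 0.002 -1;0.003 0.005 0.35 0 0 0.002 1;0.003 0.005 0.35 0 0 0.002 1;0.003 0.005 0.35 0 0 0.002 1;0.003 0.005 0.35 0 0 0.002 1;0.003 0.005 0.35 0 0 0.002 1;0.003 0.005 0.35 0 0 0.002 1;0.003 0.005 0.35 0 0 0.002 1"}}

```text
clock: 34.93
eef_pos: [462.1, 16.8, 6.1]
tool_rot: [-3.138, -0.003, -0.073]
force: [1.0, 5.4, 3.0]
width: 25.9
gripper_force: 59.6
```

Pinched, with an opening of 25.9 mm. I swing the flap up along the arc.

>>> {"name": "move_arm", "arguments": {"rows": "0.001 0 -0.021 0 0 0 1;0.006 0 -0.062 0 0 0 1;0.015 0 -0.103 0 0 0 1;0.028 0 -0.142 0 0 0 1;0.045 0 -0.18 0 0 0 1;0.066 0 -0.216 0 0 0 1;0.09 0 -0.25 0 0 0 1;0.118 0 -0.282 0 0 0 1;0.148 0 -0.31 0 0 0 1;0.181 0 -0.335 0 0 0 1;0.217 0 -0.357 0 0 0 1;0.254 0 -0.375 0 0 0 1"}}

```text
clock: 35.93
eef_pos: [527.3, 12.2, 116.4]
tool_rot: [-3.136, 0.018, -0.073]
force: [-14.2, 5.6, 5.8]
width: 25.1
gripper_force: 65.0
```

>>> {"name": "move_arm", "arguments": {"rows": "0.02 0 -0.008 0 0 0 1;0.039 0 -0.014 0 0 0 1;0.06 0 -0.02 0 0 0 1;0.08 0 -0.025 0 0 0 1;0.1 0 -0.028 0 0 0 1;0.121 0 -0.031 0 0 0 1;0.121 0 -0.031 0 0 0 1"}}

```text
clock: 36.52
eef_pos: [568.8, 9.3, 127.2]
tool_rot: [-3.136, 0.008, -0.073]
force: [-8.3, 4.8, 9.8]
width: 25.6
gripper_force: 68.4
```

```bash
python3 - <<'E'
from h import *
st();print(oxy())
E
```

```text
{'clock': 36.52, 'eef_pos': [568.75, 9.28, 127.16], 'tool_rot': [-3.14, 0.01, -0.07], 'force': [-8.29, 4.83, 9.76], 'width': 25.57, 'gripper_force': 68.41}
[-128.1    0.3]
```

>>> {"name": "move_arm", "arguments": {"rows": "0.015 0 -0.001 0 0 0 1;0.03 0 -0.002 0 0 0 1;0.045 0 -0.002 0 0 0 1;0.055 0 -0.002 0 0 0 1;0.055 0 -0.002 0 0 0 1"}}

```text
clock: 36.93
eef_pos: [585.8, 8.1, 127.8]
tool_rot: [-3.136, 0.007, -0.073]
force: [-6.0, 5.5, 9.2]
width: 25.1
gripper_force: 68.1
```

>>> {"name": "move_arm", "arguments": {"rows": "0.007 0 0 0 0 0 1;0.01 0 0 0 0 0 1;0.01 0 0 0 0 0 1"}}

```text
clock: 37.18
eef_pos: [587.4, 8.0, 127.8]
tool_rot: [-3.136, 0.009, -0.073]
force: [-9.5, 5.8, 11.1]
width: 25.1
gripper_force: 68.4
```

```bash
python3 - <<'E'
from h import *
st();print(oxy())
E
```

```text
{'clock': 37.18, 'eef_pos': [587.42, 7.97, 127.79], 'tool_rot': [-3.14, 0.01, -0.07], 'force': [-9.46, 5.83, 11.1], 'width': 25.13, 'gripper_force': 68.44}
[-109.4    0.3]
```

>>> {"name": "move_arm", "arguments": {"rows": "0.007 0 0 0 0 0 1;0.01 0 0 0 0 0 1;0.01 0 0 0 0 0 1"}}

```text
clock: 37.43
eef_pos: [587.2, 8.0, 127.8]
tool_rot: [-3.135, 0.015, -0.073]
force: [-16.9, 6.3, 17.3]
width: 25.3
gripper_force: 69.2
```

>>> {"name": "move_arm", "arguments": {"rows": "0.007 0 0 0 0 0 1;0.01 0 0 0 0 0 1;0.01 0 0 0 0 0 1"}}

```text
clock: 37.68
eef_pos: [587.0, 8.1, 127.7]
tool_rot: [-3.134, 0.021, -0.073]
force: [-24.1, 7.0, 24.9]
width: 25.3
gripper_force: 69.9
```

>>> {"name": "move_arm", "arguments": {"rows": "-0.015 0 -0.003 0 0 0 1;-0.018 0 -0.004 0 0 0 1;-0.018 0 -0.004 0 0 0 1"}}

```text
clock: 37.93
eef_pos: [587.3, 8.0, 127.8]
tool_rot: [-3.137, 0.01, -0.073]
force: [-8.2, 5.3, 3.7]
width: 25.3
gripper_force: 67.4
```

>>> {"name": "move_arm", "arguments": {"rows": "0 0 0 0 0 0 -1;0 0 0 0 0 0 -1;0 0 0 0 0 0 -1;0 0 0 0 0 0 -1;0 0 0 0 0 0 -1;0 0 0 0 0 0 -1;0 0 -0.08 0 0 0 -1;0 0 -0.18 0 0 0 -1;0 0 -0.3 0 0 0 -1;0 0 -0.4 0 0 0 -1;0 0 -0.4 0 0 0 -1"}}

```text
clock: 38.85
eef_pos: [596.9, 3.7, 255.6]
tool_rot: [-3.14, -0.013, -0.075]
force: [1.4, -1.0, 0.2]
width: 85.3
gripper_force: 0.0
```

>>> {"name": "move_arm", "arguments": {"rows": "-0.15 0.1 0 0 0 0 -1;-0.3 0.2 0 0 0 0 -1;-0.4 0.35 0 0 0 0 -1;-0.45 0.5 0 0 0 0 -1;-0.45 0.65 0 0 0 0 -1;-0.45 0.8 0 0 0 0 -1;-0.45 0.9 0 0 0 0 -1;-0.45 1 0 0 0 0 -1;-0.45 1 0 0 0 0 -1;-0.45 1 0 0 0 0 -1"}}

```text
clock: 39.68
eef_pos: [434.0, -290.5, 249.0]
tool_rot: [3.138, -0.003, -0.083]
force: [-1.0, -1.1, 0.4]
width: 85.3
gripper_force: 0.0
```

```bash
python3 - <<'E'
from h import *
st();t=cam("top");s=cam("side");O=[]
for d,b in((t,(262,180,292,208)),(s,(288,188,318,214))):
    q=cv2.cvtColor(d["img"],cv2.COLOR_RGB2GRAY)[b[1]:b[3],b[0]:b[2]]<60
    n,l,S,ce=cv2.connectedComponentsWithStats(q.astype(np.uint8));print([(S[i,4],(ce[i]+b[:2]).round(1).tolist(),S[i,:4].tolist()) for i in range(1,n) if S[i,4]>8])
for th in(0,.06,.15):
    P=[*ov(-111-125*np.sin(th),0),50+125*np.cos(th)];print(th,proj(t,P).round(1),proj(s,P).round(1))
print([b for k in("pale","orange") for b in bars(t,k)])
E
```

```text
{'clock': 39.68, 'eef_pos': [434.04, -290.47, 249.01], 'tool_rot': [3.14, -0.0, -0.08], 'force': [-1.01, -1.05, 0.36], 'width': 85.27, 'gripper_force': 0.0}
[(np.int32(12), [276.5, 191.0], [13, 10, 4, 3])]
[(np.int32(193), [309.7, 193.5], [12, 0, 18, 14])]
0 [[276.4 190.9]] [[304.6 200.7]]
0.06 [[276.3 192.9]] [[302.8 201.4]]
0.15 [[276.2 195.8]] [[300.1 202.5]]
[([446.0, 375.0], -127.9, -616.2, 129, 122, 33.5), ([100.0, 151.0], 807.2, 742.5, 76, 75, -45.5), ([378.0, 272.0], 277.6, -390.0, 160, 42, 23.7)]
```

The knob is back at top (276.5,191.0), which is the shut position (predicted 276.4,190.9). As a check I press lightly on the panel with closed fingers.

```bash
python3 - <<'E'
from h import *
a=go([*ov(-185,-40),150],OY);a=go([*ov(-185,-40),105],OY,a);go([*ov(-138,-40),105],OY,a)
E
```

```text
row [0.1782, -0.8745, 0.3293] [-0.0012, -0.0009, -0.0039] rows>= 6.8
row [0.0, -0.0, 0.15] [0.0, 0.0, 0.0] rows>= 1.1
row [0.1567, 0.0, 0.0] [0.0, 0.0, 0.0] rows>= 1.1
```

>>> {"name": "move_arm", "arguments": {"rows": "0.18 -0.87 0.33 0 0 -0.004 1;0.18 -0.87 0.33 0 0 -0.004 1;0.18 -0.87 0.33 0 0 -0.004 1;0.18 -0.87 0.33 0 0 -0.004 1;0.18 -0.87 0.33 0 0 -0.004 1;0.18 -0.87 0.33 0 0 -0.004 1;0.18 -0.87 0.33 0 0 -0.004 1;0.18 -0.87 0.33 0 0 -0.004 1;0.18 -0.87 0.33 0 0 -0.004 1;0.18 -0.87 0.33 0 0 -0.004 1;0.18 -0.87 0.33 0 0 -0.004 1"}}

```text
clock: 40.7
eef_pos: [509.3, -28.3, 150.5]
tool_rot: [-3.141, -0.002, -0.069]
force: [0.0, -0.7, 0.6]
width: -0.0
gripper_force: 0.0
```

```bash
python3 - <<'E'
from h import *
st();a=go([*ov(-185,-40),105],OY);go([*ov(-138,-40),105],OY,a)
E
```

```text
{'clock': 40.7, 'eef_pos': [509.34, -28.31, 150.52], 'tool_rot': [-3.14, -0.0, -0.07], 'force': [0.01, -0.67, 0.62], 'width': -0.01, 'gripper_force': 0.0}
row [-0.0014, -0.0046, 0.1517] [-0.0007, -0.0016, 0.001] rows>= 1.1
row [0.1567, 0.0, 0.0] [0.0, 0.0, 0.0] rows>= 1.1
```

>>> {"name": "move_arm", "arguments": {"rows": "0 -0.005 0.08 0 0 0 1;0 -0.005 0.15 0 0 0 1;0 -0.005 0.15 0 0 0 1;0.05 -0.005 0.15 0 0 0 1;0.1 -0.005 0.15 0 0 0 1;0.14 -0.005 0.15 0 0 0 1;0.155 -0.005 0.15 0 0 0 1;0.155 -0.005 0.15 0 0 0 1"}}

```text
clock: 41.37
eef_pos: [557.4, -30.4, 106.2]
tool_rot: [-3.141, -0.004, -0.07]
force: [0.0, 0.0, -0.6]
width: -0.2
gripper_force: 0.0
```

>>> {"name": "move_arm", "arguments": {"rows": "0.007 0 0 0 0 0 1;0.013 0 0 0 0 0 1;0.013 0 0 0 0 0 1"}}

```text
clock: 41.62
eef_pos: [559.3, -29.6, 105.3]
tool_rot: [-3.14, -0.001, -0.069]
force: [-0.8, -0.5, -1.0]
width: -0.1
gripper_force: 0.0
```

>>> {"name": "move_arm", "arguments": {"rows": "0.007 0 0 0 0 0 1;0.013 0 0 0 0 0 1;0.013 0 0 0 0 0 1"}}

```text
clock: 41.87
eef_pos: [559.3, -28.9, 104.0]
tool_rot: [-3.139, 0.007, -0.068]
force: [-7.3, 1.3, -0.9]
width: 0.0
gripper_force: 0.0
```

```bash
python3 - <<'E'
from h import *
st();print(oxy())
E
```

```text
{'clock': 41.87, 'eef_pos': [559.29, -28.85, 104.01], 'tool_rot': [-3.14, 0.01, -0.07], 'force': [-7.3, 1.3, -0.88], 'width': 0.03, 'gripper_force': 0.0}
[-134.8  -38.4]
```

>>> {"name": "move_arm", "arguments": {"rows": "0.007 0 0 0 0 0 1;0.013 0 0 0 0 0 1;0.013 0 0 0 0 0 1"}}

```text
clock: 42.12
eef_pos: [559.2, -28.3, 103.0]
tool_rot: [-3.137, 0.015, -0.067]
force: [-13.6, 1.8, -0.3]
width: -0.2
gripper_force: 0.0
```

>>> {"name": "move_arm", "arguments": {"rows": "0.007 0 0 0 0 0 1;0.013 0 0 0 0 0 1;0.013 0 0 0 0 0 1"}}

```text
clock: 42.37
eef_pos: [559.3, -27.4, 101.4]
tool_rot: [-3.136, 0.023, -0.066]
force: [-19.7, 2.6, -4.7]
width: -0.1
gripper_force: 0.0
```

```bash
python3 - <<'E'
from h import *
st();print(oxy(),np.round(read_state()["torque"],2))
E
```

```text
{'clock': 42.37, 'eef_pos': [559.26, -27.43, 101.43], 'tool_rot': [-3.14, 0.02, -0.07], 'force': [-19.72, 2.62, -4.69], 'width': -0.09, 'gripper_force': 0.0}
[-135.  -37.] [0.39 3.25 0.53]
```

>>> {"name": "move_arm", "arguments": {"rows": "-0.1 0 0 0 0 0 1;-0.2 0 -0.1 0 0 0 1;-0.3 0 -0.2 0 0 0 -1;-0.3 0.15 -0.35 0 0 0 -1;-0.3 0.3 -0.4 0 0 0 -1;-0.3 0.45 -0.4 0 0 0 -1;-0.3 0.6 -0.4 0 0 0 -1;-0.35 0.75 -0.4 0 0 0 -1;-0.4 0.9 -0.4 0 0 0 -1;-0.4 1 -0.4 0 0 0 -1;-0.4 1 -0.4 0 0 0 -1"}}

```text
clock: 43.28
eef_pos: [429.3, -325.7, 225.1]
tool_rot: [3.141, -0.003, -0.072]
force: [0.1, -0.7, 0.5]
width: 85.2
gripper_force: 0.0
```

>>> {"name": "move_arm", "arguments": {"rows": "-0.1 0.1 0 0 0 0 -1;-0.2 0.25 0 0 0 0 -1;-0.3 0.4 0 0 0 0 -1;-0.35 0.55 0 0 0 0 -1;-0.35 0.7 0 0 0 0 -1;-0.35 0.8 0 0 0 0 -1;-0.35 0.8 0 0 0 0 -1;-0.35 0.8 0 0 0 0 -1"}}

```text
clock: 43.95
eef_pos: [306.5, -559.3, 224.0]
tool_rot: [3.138, -0.0, -0.074]
force: [-0.6, -0.4, 0.7]
width: 85.8
gripper_force: 0.0
```

```bash
python3 - <<'E'
from h import *
st();t=cam("top");s=cam("side");O=[]
old={"t":cv2.imread("pics/top0.png")[:,:,::-1],"s":cv2.imread("pics/side0.png")[:,:,::-1]}
for k,d,b in(("t",t,(265,182,290,205)),("s",s,(290,188,318,214))):
    for im in(old[k],d["img"]):
        q=cv2.cvtColor(np.ascontiguousarray(im),cv2.COLOR_RGB2GRAY)[b[1]:b[3],b[0]:b[2]]<62
        n,l,S,ce=cv2.connectedComponentsWithStats(q.astype(np.uint8));print(k,[(S[i,4],(ce[i]+b[:2]).round(1).tolist(),S[i,:4].tolist()) for i in range(1,n) if S[i,4]>8])
print([b for k in("pale","orange") for b in bars(t,k)])
# panel top-edge shift: brightness down the column of the panel in the top view
for c in(255,262,290,298):
    for im in(old["t"],t["img"]):print(c,cv2.cvtColor(np.ascontiguousarray(im),cv2.COLOR_RGB2GRAY)[186:204,c])
E
```

```text
{'clock': 43.95, 'eef_pos': [306.53, -559.29, 224.0], 'tool_rot': [3.14, -0.0, -0.07], 'force': [-0.55, -0.41, 0.7], 'width': 85.79, 'gripper_force': 0.0}
t [(np.int32(21), [276.4, 194.9], [10, 10, 4, 6])]
t [(np.int32(17), [276.8, 190.9], [10, 7, 5, 5])]
s [(np.int32(45), [301.5, 201.8], [8, 10, 8, 9])]
s [(np.int32(41), [304.7, 200.3], [11, 9, 8, 8])]
[([446.0, 375.0], -127.9, -616.2, 129, 122, 33.5), ([410.0, 255.0], 341.5, -509.4, 161, 89, 64.4), ([100.0, 151.0], 809.4, 742.3, 76, 74, 88.6), ([309.0, 260.0], 329.2, -114.3, 157, 38, 0.4)]
255 [151 151 151 140 119 131 130 108 140 146 121  99  93  91  88  90  90  90]
255 [150 152 153 143 116 130 146 150 131 108  95  89  91  94  91  91  94  90]
262 [150 149 152 142 121 131 134 110 129 143 134 133 105  93  91  91  93  92]
262 [150 149 152 142 116 126 146 146 121 120 101  90  93  93  91  92  93  89]
290 [147 146 152 151 142 128 109 113 106 114 143 154 137 103  91  89  90  90]
290 [152 148 150 153 145 127 125 155 150 122 131 105  88  91  92  92  94  92]
298 [151 148 147 147 150 144 123 140 142 117 143 153 127 109  93  90  90  90]
298 [149 147 146 150 150 142 106 115 143 148 127 110  90  91  91  90  93  89]
```

Knob at top (276.8,190.9) and side (304.7,200.3) matches the shut prediction in both views, and the arm is clear. I hand in.

```bash
python3 -c "
from cell import *
print(finish_job())"
```

```text
the job is handed in; nothing more can be done
None
```

The job is handed in at about 44 s with no verdict returned: both canisters present were pushed to a hard stop in bays 0 and 1, the flap's knob measures at its shut position in both cameras, and none of the bystanders was touched as far as I know.

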